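# Change the filter plates under a sprung dust cover

### The job

Press the red release key so that the clear dust cover of the filter deck springs fully open. Take every used plate (green tab) out of its bay, raising its far end and drawing it from under the lip, and lay it in the green tray. Load every fresh plate (yellow tab) into a bay of its own, any bay: tilt it, hook one short edge under the fixed lip at the near end of the bay and lower the other end until the plate lies flat. When that is done, swing the cover shut and press its front down until it latches; leave all other things where they are.

Things in the scene. Friction and masses are not known exactly. Their poses are not given: they have to be found in the camera images.
- plinth: grey stone plinth fixed to the bench, 330 (x) x 470 (y) mm, its flat top 80 mm above the bench: the deck and the fresh plates stand on it. Origin at the centre of its underside, on the bench.
- deck: filter deck fixed on the plinth: white base 116 x 208 x 20 mm, three bays side by side along y. Origin on the plinth's top; x points away from the robot towards the cover hinge, y to the left, z up; base from x -46 to +70, y -104 to +104 mm. A low apron under the release key reaches to x = -126 mm.
- bay_0 (a point): centre of the left bay's floor, 20 mm above the plinth; axes as deck. Any plate fits. Pocket x -32 to +32, y -27 to +27 mm; a fixed lip covers its near end (x -32 to -24), underside 10 mm, top 14 mm above the floor, so a plate cannot go straight down. Far wall 7 mm high, side walls 8 mm high, rounded.
- bay_1 (a point): centre of the middle bay's floor, 20 mm above the plinth; axes as deck. Any plate fits. Pocket x -32 to +32, y -27 to +27 mm; a fixed lip covers its near end (x -32 to -24), underside 10 mm, top 14 mm above the floor, so a plate cannot go straight down. Far wall 7 mm high, side walls 8 mm high, rounded.
- bay_2 (a point): centre of the right bay's floor, 20 mm above the plinth; axes as deck. Any plate fits. Pocket x -32 to +32, y -27 to +27 mm; a fixed lip covers its near end (x -32 to -24), underside 10 mm, top 14 mm above the floor, so a plate cannot go straight down. Far wall 7 mm high, side walls 8 mm high, rounded.
- cover (a joint): angle of the clear dust cover about its hinge at the deck's far edge: 0 closed (latched: below 0.02), 1.7 fully open, just past upright. Released, a light spring swings it open in about 1 s and holds it; it stays shut only if latched. Shutting takes 1 to 2 N at the front edge and about 8 N for the last 8 mm, where it snaps under the key's hook.
- cover_edge (a point): middle of the cover's upper front edge, moving with it. Cover: a box open below, 102 mm deep, 204 wide, 56 high. Closed, its top is 78 mm above the plinth and this point lies 106 mm nearer the robot than the hinge line and 52 mm higher. Its axes turn with the cover: closed, as deck.
- cover_hinge (a point): middle of the cover's hinge line (along deck y), 62 mm beyond the deck's origin, 26 mm above the plinth; axes as deck.
- release_key (a joint): angle of the sprung red release key in front of the cover: 0 at rest, 0.28 fully pressed; the cover is let go at about 0.2. It springs back.
- key_pad (a point): middle of the top of the red key pad (34 x 36 mm), 38 mm above the plinth, 61 mm in front of the closed cover's front; press straight down about 11 mm with about 2 N. Its axes tilt with the key.
- plate_0_tab (a point): middle of the yellow tab of a fresh filter plate, 25 mm above its underside. Plate: flat blue frame, white mesh, 60 (x) x 48 (y) x 5 mm, 45 g; the tab stands on its centre, 8 (x) x 28 (y) mm, 5 to 45 mm above the underside. z points out of the plate on the tab's side; a half turn about z makes no difference. At first flat on the plinth, or absent (None).
- plate_1_tab (a point): middle of the yellow tab of a fresh filter plate, 25 mm above its underside. Plate: flat blue frame, white mesh, 60 (x) x 48 (y) x 5 mm, 45 g; the tab stands on its centre, 8 (x) x 28 (y) mm, 5 to 45 mm above the underside. z points out of the plate on the tab's side; a half turn about z makes no difference. At first flat on the plinth, or absent (None).
- plate_2_tab (a point): middle of the yellow tab of a fresh filter plate, 25 mm above its underside. Plate: flat blue frame, white mesh, 60 (x) x 48 (y) x 5 mm, 45 g; the tab stands on its centre, 8 (x) x 28 (y) mm, 5 to 45 mm above the underside. z points out of the plate on the tab's side; a half turn about z makes no difference. At first flat on the plinth, or absent (None).
- used_0_tab (a point): middle of the green tab of a used filter plate, 25 mm above its underside. Plate: flat blue frame, brown mesh, 60 (x) x 48 (y) x 5 mm, 45 g; the tab stands on its centre, 8 (x) x 28 (y) mm, 5 to 45 mm above the underside. z points out of the plate on the tab's side; a half turn about z makes no difference. At first seated flat in the left bay under the lip, or absent (None).
- used_1_tab (a point): middle of the green tab of a used filter plate, 25 mm above its underside. Plate: flat blue frame, brown mesh, 60 (x) x 48 (y) x 5 mm, 45 g; the tab stands on its centre, 8 (x) x 28 (y) mm, 5 to 45 mm above the underside. z points out of the plate on the tab's side; a half turn about z makes no difference. At first seated flat in the middle bay under the lip, or absent (None).
- used_2_tab (a point): middle of the green tab of a used filter plate, 25 mm above its underside. Plate: flat blue frame, brown mesh, 60 (x) x 48 (y) x 5 mm, 45 g; the tab stands on its centre, 8 (x) x 28 (y) mm, 5 to 45 mm above the underside. z points out of the plate on the tab's side; a half turn about z makes no difference. At first seated flat in the right bay under the lip, or absent (None).
- tray: green discard tray fixed to the bench, 90 (x) x 170 (y) x 22 mm outside, walls and floor 4 to 5 mm; room for two plates side by side along y. Origin at the centre of its underside; x away from the robot, y to the left.
- label_tape: roll of label tape lying flat, 55 x 55 x 18 mm; bystander; origin at the centre of its underside, z up.
- timer: white bench timer lying flat, 58 x 68 x 16 mm; bystander; origin at the centre of its underside, z up.
- stopper_0: red-brown rubber stopper standing on its foot, 25 x 25 x 24 mm; bystander; origin at the centre of its underside, z up.
- flask_2: conical flask, 64 mm wide, 105 mm tall; bystander; origin at the centre of its underside, z up.
- marker: marker pen lying flat, 12 x 117 x 14 mm; bystander; origin at the centre of its underside, z up.
There are look-alikes about, which are no part of the job. Leave any black or turquoise look-alike of the part that bears plate_0_tab alone. What is shaped like the part that bears plate_1_tab but turquoise is not meant.

How it is judged:
On the way, in this order (a step that is already met when the one before it is completed fails the run):
1. the released cover has sprung open (beyond 1.5 rad) (value of joint cover above 1.5 rad), for 0.3 s.
2. every used plate is in the tray and every fresh plate lies flat in a bay, near edge under the lip, with the cover still open (value of joint cover above 1.2 rad and x of used_0_tab in the frame of tray between -0.045 and 0.045 m and y of used_0_tab in the frame of tray between -0.085 and 0.085 m and z of used_0_tab in the frame of tray between 0 and 0.06 m and x of used_1_tab in the frame of tray between -0.045 and 0.045 m and y of used_1_tab in the frame of tray between -0.085 and 0.085 m and z of used_1_tab in the frame of tray between 0 and 0.06 m and x of used_2_tab in the frame of tray between -0.045 and 0.045 m and y of used_2_tab in the frame of tray between -0.085 and 0.085 m and z of used_2_tab in the frame of tray between 0 and 0.06 m and ((x of plate_0_tab in the frame of bay_0 between -0.004 and 0.004 m and y of plate_0_tab in the frame of bay_0 between -0.005 and 0.005 m and z of plate_0_tab in the frame of bay_0 between 0.021 and 0.028 m and angle between plate_0_tab's own z axis and vertical below 0.06 rad and angle between the x axis of plate_0_tab and the x axis of bay_0, either way round below 0.15 rad) or (x of plate_0_tab in the frame of bay_1 between -0.004 and 0.004 m and y of plate_0_tab in the frame of bay_1 between -0.005 and 0.005 m and z of plate_0_tab in the frame of bay_1 between 0.021 and 0.028 m and angle between plate_0_tab's own z axis and vertical below 0.06 rad and angle between the x axis of plate_0_tab and the x axis of bay_1, either way round below 0.15 rad) or (x of plate_0_tab in the frame of bay_2 between -0.004 and 0.004 m and y of plate_0_tab in the frame of bay_2 between -0.005 and 0.005 m and z of plate_0_tab in the frame of bay_2 between 0.021 and 0.028 m and angle between plate_0_tab's own z axis and vertical below 0.06 rad and angle between the x axis of plate_0_tab and the x axis of bay_2, either way round below 0.15 rad)) and ((x of plate_1_tab in the frame of bay_0 between -0.004 and 0.004 m and y of plate_1_tab in the frame of bay_0 between -0.005 and 0.005 m and z of plate_1_tab in the frame of bay_0 between 0.021 and 0.028 m and angle between plate_1_tab's own z axis and vertical below 0.06 rad and angle between the x axis of plate_1_tab and the x axis of bay_0, either way round below 0.15 rad) or (x of plate_1_tab in the frame of bay_1 between -0.004 and 0.004 m and y of plate_1_tab in the frame of bay_1 between -0.005 and 0.005 m and z of plate_1_tab in the frame of bay_1 between 0.021 and 0.028 m and angle between plate_1_tab's own z axis and vertical below 0.06 rad and angle between the x axis of plate_1_tab and the x axis of bay_1, either way round below 0.15 rad) or (x of plate_1_tab in the frame of bay_2 between -0.004 and 0.004 m and y of plate_1_tab in the frame of bay_2 between -0.005 and 0.005 m and z of plate_1_tab in the frame of bay_2 between 0.021 and 0.028 m and angle between plate_1_tab's own z axis and vertical below 0.06 rad and angle between the x axis of plate_1_tab and the x axis of bay_2, either way round below 0.15 rad)) and ((x of plate_2_tab in the frame of bay_0 between -0.004 and 0.004 m and y of plate_2_tab in the frame of bay_0 between -0.005 and 0.005 m and z of plate_2_tab in the frame of bay_0 between 0.021 and 0.028 m and angle between plate_2_tab's own z axis and vertical below 0.06 rad and angle between the x axis of plate_2_tab and the x axis of bay_0, either way round below 0.15 rad) or (x of plate_2_tab in the frame of bay_1 between -0.004 and 0.004 m and y of plate_2_tab in the frame of bay_1 between -0.005 and 0.005 m and z of plate_2_tab in the frame of bay_1 between 0.021 and 0.028 m and angle between plate_2_tab's own z axis and vertical below 0.06 rad and angle between the x axis of plate_2_tab and the x axis of bay_1, either way round below 0.15 rad) or (x of plate_2_tab in the frame of bay_2 between -0.004 and 0.004 m and y of plate_2_tab in the frame of bay_2 between -0.005 and 0.005 m and z of plate_2_tab in the frame of bay_2 between 0.021 and 0.028 m and angle between plate_2_tab's own z axis and vertical below 0.06 rad and angle between the x axis of plate_2_tab and the x axis of bay_2, either way round below 0.15 rad))), for 0.3 s.
3. the cover is shut and latched (value of joint cover below 0.03 rad), for 0.3 s.
At the end, for the whole second after the job is handed in: cover latched (below 0.03 rad), key at rest (below 0.05 rad); each used plate within the tray's outline, its point under 60 mm high; each fresh plate in a bay, within 4 mm (x), 5 mm (y), 4 mm (z) of its place, tilted under 0.06 rad, turned under 0.15 rad (value of joint cover below 0.03 rad and value of joint release_key below 0.05 rad and x of used_0_tab in the frame of tray between -0.045 and 0.045 m and y of used_0_tab in the frame of tray between -0.085 and 0.085 m and z of used_0_tab in the frame of tray between 0 and 0.06 m and x of used_1_tab in the frame of tray between -0.045 and 0.045 m and y of used_1_tab in the frame of tray between -0.085 and 0.085 m and z of used_1_tab in the frame of tray between 0 and 0.06 m and x of used_2_tab in the frame of tray between -0.045 and 0.045 m and y of used_2_tab in the frame of tray between -0.085 and 0.085 m and z of used_2_tab in the frame of tray between 0 and 0.06 m and ((x of plate_0_tab in the frame of bay_0 between -0.004 and 0.004 m and y of plate_0_tab in the frame of bay_0 between -0.005 and 0.005 m and z of plate_0_tab in the frame of bay_0 between 0.021 and 0.028 m and angle between plate_0_tab's own z axis and vertical below 0.06 rad and angle between the x axis of plate_0_tab and the x axis of bay_0, either way round below 0.15 rad) or (x of plate_0_tab in the frame of bay_1 between -0.004 and 0.004 m and y of plate_0_tab in the frame of bay_1 between -0.005 and 0.005 m and z of plate_0_tab in the frame of bay_1 between 0.021 and 0.028 m and angle between plate_0_tab's own z axis and vertical below 0.06 rad and angle between the x axis of plate_0_tab and the x axis of bay_1, either way round below 0.15 rad) or (x of plate_0_tab in the frame of bay_2 between -0.004 and 0.004 m and y of plate_0_tab in the frame of bay_2 between -0.005 and 0.005 m and z of plate_0_tab in the frame of bay_2 between 0.021 and 0.028 m and angle between plate_0_tab's own z axis and vertical below 0.06 rad and angle between the x axis of plate_0_tab and the x axis of bay_2, either way round below 0.15 rad)) and ((x of plate_1_tab in the frame of bay_0 between -0.004 and 0.004 m and y of plate_1_tab in the frame of bay_0 between -0.005 and 0.005 m and z of plate_1_tab in the frame of bay_0 between 0.021 and 0.028 m and angle between plate_1_tab's own z axis and vertical below 0.06 rad and angle between the x axis of plate_1_tab and the x axis of bay_0, either way round below 0.15 rad) or (x of plate_1_tab in the frame of bay_1 between -0.004 and 0.004 m and y of plate_1_tab in the frame of bay_1 between -0.005 and 0.005 m and z of plate_1_tab in the frame of bay_1 between 0.021 and 0.028 m and angle between plate_1_tab's own z axis and vertical below 0.06 rad and angle between the x axis of plate_1_tab and the x axis of bay_1, either way round below 0.15 rad) or (x of plate_1_tab in the frame of bay_2 between -0.004 and 0.004 m and y of plate_1_tab in the frame of bay_2 between -0.005 and 0.005 m and z of plate_1_tab in the frame of bay_2 between 0.021 and 0.028 m and angle between plate_1_tab's own z axis and vertical below 0.06 rad and angle between the x axis of plate_1_tab and the x axis of bay_2, either way round below 0.15 rad)) and ((x of plate_2_tab in the frame of bay_0 between -0.004 and 0.004 m and y of plate_2_tab in the frame of bay_0 between -0.005 and 0.005 m and z of plate_2_tab in the frame of bay_0 between 0.021 and 0.028 m and angle between plate_2_tab's own z axis and vertical below 0.06 rad and angle between the x axis of plate_2_tab and the x axis of bay_0, either way round below 0.15 rad) or (x of plate_2_tab in the frame of bay_1 between -0.004 and 0.004 m and y of plate_2_tab in the frame of bay_1 between -0.005 and 0.005 m and z of plate_2_tab in the frame of bay_1 between 0.021 and 0.028 m and angle between plate_2_tab's own z axis and vertical below 0.06 rad and angle between the x axis of plate_2_tab and the x axis of bay_1, either way round below 0.15 rad) or (x of plate_2_tab in the frame of bay_2 between -0.004 and 0.004 m and y of plate_2_tab in the frame of bay_2 between -0.005 and 0.005 m and z of plate_2_tab in the frame of bay_2 between 0.021 and 0.028 m and angle between plate_2_tab's own z axis and vertical below 0.06 rad and angle between the x axis of plate_2_tab and the x axis of bay_2, either way round below 0.15 rad))); the robot touches nothing.
It fails at once if the roll of tape is moved more than 5 cm or knocked over (distance of label_tape from where it was at the start of the episode above 0.05 m or angle between label_tape's own z axis and vertical above 0.6 rad).
It fails at once if the timer is moved more than 5 cm or knocked over (distance of timer from where it was at the start of the episode above 0.05 m or angle between timer's own z axis and vertical above 0.6 rad).
It fails at once if the rubber stopper is moved more than 5 cm or knocked over (distance of stopper_0 from where it was at the start of the episode above 0.05 m or angle between stopper_0's own z axis and vertical above 0.6 rad).
It fails at once if the flask is moved more than 5 cm or knocked over (distance of flask_2 from where it was at the start of the episode above 0.05 m or angle between flask_2's own z axis and vertical above 0.6 rad).
It fails at once if the marker pen is moved more than 5 cm (distance of marker from where it was at the start of the episode above 0.05 m).
Of used_0, used_1, used_2 only 1 to 2 are there at a start; the rules pass over those that are not, and their reading is None.
Of plate_0, plate_1, plate_2 only 2 to 3 are there at a start; the rules pass over those that are not, and their reading is None.
At some moment in a run one of plate_0, plate_1, plate_2 may be knocked a few centimetres aside while the robot is not near it.
Once in a run the grip may slacken for a moment while it holds something.
It also fails if it takes over 210 s, if anything falls off the work surface, if the arm or the gripper's body presses on something with over 40 N, if the wrist force passes 120 N, or if a joint passes its speed limit or range.

### The arm

A 6-joint arm with a two-finger parallel gripper is mounted at the origin on a cart in front of the work surface, level with it; the furniture and walls round the work are solid. World frame = base frame: x ahead of the robot, y to its left, z up, the work surface at z = 0. Lengths are in m, angles in rad, forces in N, time in s.
With the tool pointing down it reaches from about 0.35 to 0.875 m from the base axis. Payload 15.5 kg.
Tool frame: the origin (TCP) lies midway between the tips of the shut fingers; the grasp point (between the pads) lies 19 mm behind it; z points along the fingers, y is the direction in which the jaws open and shut (so a half turn about z gives the same grasp; the last joint's range is limited). The gripper opens to 85 mm and grips with 20 to 120 N. Pads are 22 mm wide; open, the fingers measure 114 mm over their backs; the gripper's body (76 mm by 85 mm) begins 54 mm behind the grasp point. The pads swing forward as they close: fully open they stand 13 mm farther back than shut.
Start: joints at [1.143, 0.494, 1.345, -0, 1.302, -0.096], TCP at [0.204, 0.591, 0.231] pointing down, gripper open.
Joint ranges: [-2.91, 2.91], [-0.82, 2.16], [0.22, 2.67], [-1.22, 4.37], [0.12, 2.79], [-3.08, 3.08]. Speed limits (rad/s): [1.89, 1.89, 2.57, 3.01, 3.01, 3.01].

### API

Orientations are given as a unit quaternion [w, x, y, z].
In Python, from rig import * gives the robot as it stands. Calls block until the motion is done:
- reach(position, orientation): joint-space move of the TCP to a pose.
- move_l(position, ori=None, max_speed=0.15): straight line of the TCP; ori=None keeps the orientation; max_speed is the mean speed in m/s.
- movej(angles): joint-space move.
- gripper_to(opening, force=None): finger opening in m; force is the grip in N (None keeps the last); returns when the fingers have stopped.
- sleep(seconds).
- ik(position, orientation): joint angles nearest the present ones, or None.
- read_state(): the state.
- snapshot(name): name is "scene" or "top"; returns a dict with "image" (384x512x3 uint8, red, green, blue), "camera_matrix" (3x3 intrinsics, pixels), "extrinsics" (4x4, takes a point from world to camera coordinates). Camera axes: x right, y down, z forward; pixel columns grow to the right and rows downward; lengths in m; the calibration is good to about 2 mm. A picture is of the moment at which its call begins. There is no depth.
A pose or a line that the arm cannot do raises Unreachable and nothing moves.
- hand_in(): hands the job in, once; it reports no verdict.
The state is a dict: "time_s": time; "qpos": joint angles; "qvel": joint speeds; "tau": joint torques, N m; "tool_pos": TCP position; "eef_rot": TCP orientation; "ft_force": force on the tool from outside, world axes, zero at the start; "ft_torque": the same for the moment, N m; "width": finger opening in m.
Only numpy, scipy, OpenCV 4.12 (cv2) and the standard library are available. Lean on these libraries where they do the work, as an engineer would, in place of code of your own. Each camera call takes 0.05 s, during which the arm holds its last target.

## Working session

There is one attempt and no reset: what is moved stays moved. The work goes in short steps, each a Python script; the robot and the scene stay as the last script left them, time stands still between calls to the robot, and variables do not carry over. Pictures are saved under pics/ and viewed, and the job is handed in when it is done.

```bash
ls; mkdir -p pics
python3 - <<'E'
from rig import *
import cv2,json
s=read_state();print({k:(v if not hasattr(v,'round') else v) for k,v in s.items()})
for n in("scene","top"):
    d=snapshot(n);cv2.imwrite(f"pics/{n}0.png",cv2.resize(d["image"][:,:,::-1],(800,600),interpolation=cv2.INTER_CUBIC))
    print(n,d["camera_matrix"],d["extrinsics"])
E
```

```text
pics
{'time_s': 0.0, 'qpos': array([ 1.14249771e+00,  4.94178793e-01,  1.34615144e+00,  1.03109764e-05,
        1.30252504e+00, -9.54864161e-02]), 'qvel': array([-0.00217404, -0.00054599, -0.00085617,  0.00080563,  0.00144942,
        0.00020599]), 'tau': array([-6.45779975e-03, -8.82188416e+01, -3.83845532e+01, -5.49076813e-04,
        1.05167844e-02,  1.25535865e-05]), 'tool_pos': array([0.20401656, 0.5903632 , 0.23069612]), 'eef_rot': array([-1.68252095e-04,  1.65640488e-01,  9.86186002e-01, -6.08494774e-04]), 'ft_force': array([-0.30228475,  0.07375815, -0.58676879]), 'ft_torque': array([ 0.04078097, -0.00849712, -0.0202189 ]), 'width': 0.08546231913963706}
scene [[388.24731312   0.         256.27994556]
 [  0.         388.24731312 189.92098677]
 [  0.           0.           1.        ]] [[ 0.8626085  -0.50576966  0.01017973 -0.42173886]
 [-0.386653   -0.67215959 -0.6314277   0.40837703]
 [ 0.32619937  0.54073888 -0.77536793  1.33396634]
 [ 0.          0.          0.          1.        ]]
top [[486.64317116   0.         248.48924794]
 [  0.         486.64317116 185.01438376]
 [  0.           0.           1.        ]] [[-0.00358624 -0.99996401  0.00768912  0.14853986]
 [-0.9879466   0.002353   -0.15477719  0.58928764]
 [ 0.15475353 -0.0081515  -0.98791948  1.47811388]
 [ 0.          0.          0.          1.        ]]
```

View pics/scene0.png

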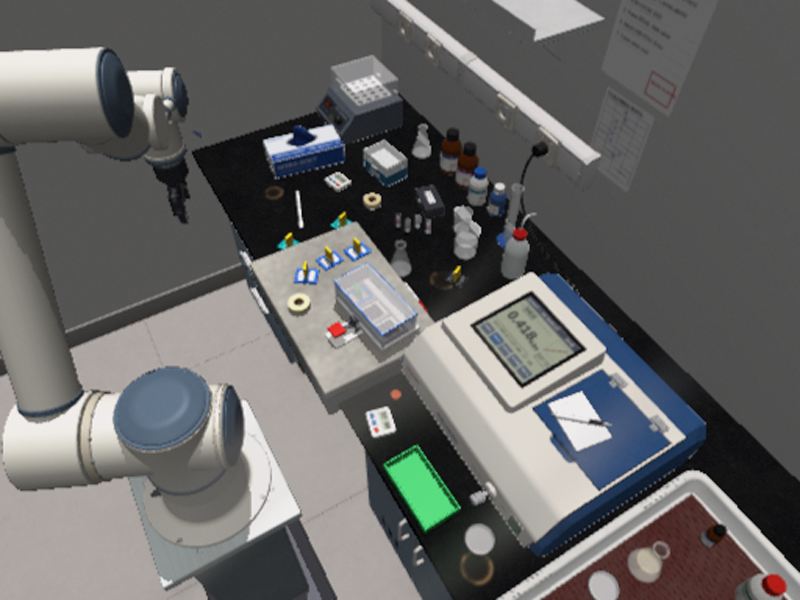

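View pics/top0.png

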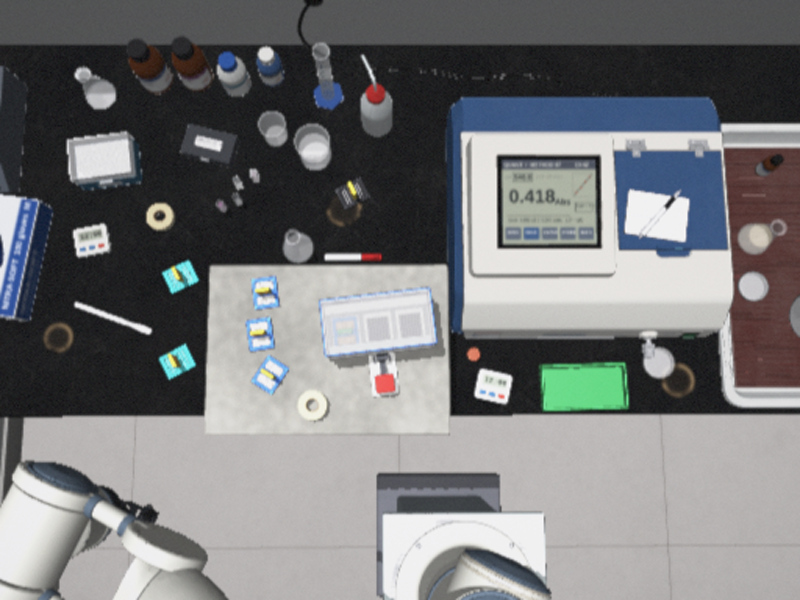

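Candidates for fresh plates (top view px): blue at (264,292), (260,333) and (269,375) on the plinth. The look-alikes are turquoise at (180,276) and (177,360), and black at (351,192). I choose the three blue ones. Next I'll check that in close crops and look at the deck.

Run:
```python
from rig import *
import cv2,numpy as np
d=snapshot("top")["image"][:,:,::-1]
e=snapshot("scene")["image"][:,:,::-1]
cv2.imwrite("pics/a_raw.png",d)
a=cv2.resize(d[165:280,95:295],(800,460),interpolation=cv2.INTER_CUBIC)
cv2.imwrite("pics/crop_top.png",a)
b=cv2.resize(e[130:250,150:290],(700,600),interpolation=cv2.INTER_CUBIC)
cv2.imwrite("pics/crop_sc.png",b)
```

```text
(no output)
```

View pics/crop_top.png

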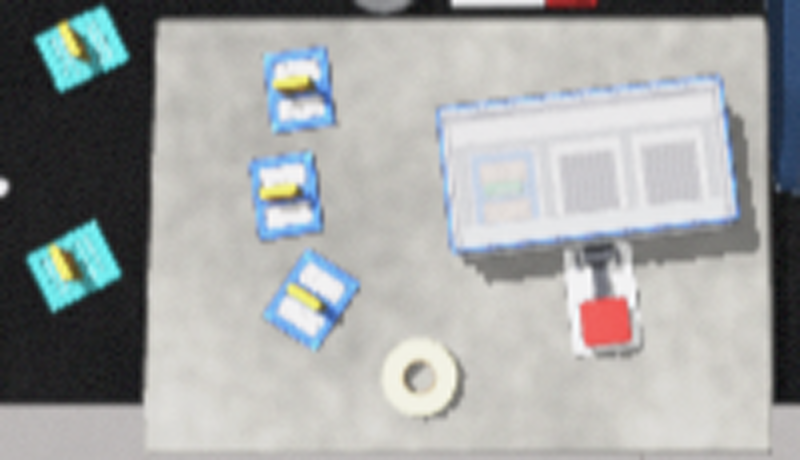

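View pics/crop_sc.png

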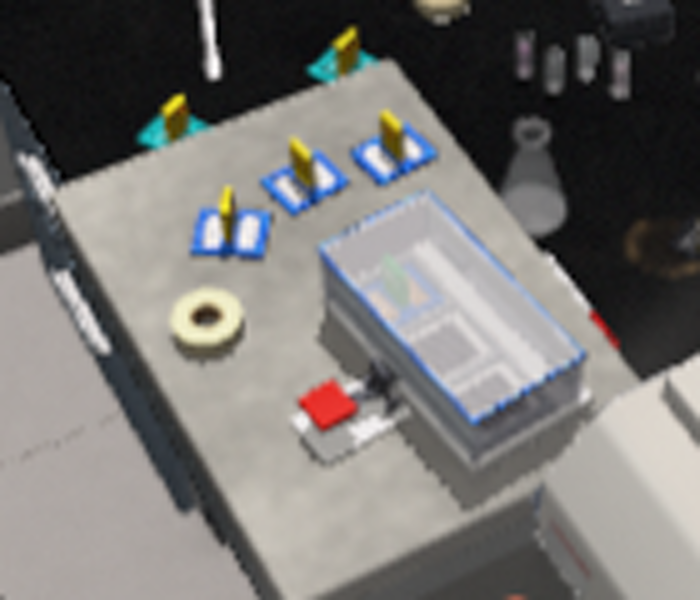

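The top crop shows three blue-framed plates with yellow tabs: top view px (169,186), (166,212) and (172,240) at native size. One used plate with a green tab is in the left bay. The other two bays are empty, and the red key is at native px (246,245). Next I'll measure.

```bash
cat > h.py <<'E'
from rig import *
import cv2,numpy as np
from scipy.spatial.transform import Rotation as R
def ray(d,uv):
    K=d["camera_matrix"];E=np.array(d["extrinsics"])
    r=E[:3,:3].T@np.linalg.solve(K,np.array([uv[0],uv[1],1.0])); o=-E[:3,:3].T@E[:3,3]
    return o,r
def onz(d,uv,z):
    o,r=ray(d,uv); return o+r*(z-o[2])/r[2]
def proj(d,p):
    E=np.array(d["extrinsics"]);c=E[:3,:3]@np.array(p)+E[:3,3];c=np.array(d["camera_matrix"])@c;return c[:2]/c[2]
def tri(pairs):
    A=np.zeros((3,3));b=np.zeros(3)
    for d,uv in pairs:
        o,r=ray(d,uv);r=r/np.linalg.norm(r);M=np.eye(3)-np.outer(r,r);A+=M;b+=M@o
    p=np.linalg.solve(A,b); return p,[np.linalg.norm(proj(d,p)-uv) for d,uv in pairs]
def hsv(d): return cv2.cvtColor(d["image"],cv2.COLOR_RGB2HSV)
def blobs(d,lo,hi,amin=8,box=None):
    m=cv2.inRange(hsv(d),np.array(lo),np.array(hi))
    if box: 
        k=np.zeros_like(m);k[box[1]:box[3],box[0]:box[2]]=255;m&=k
    n,l,s,c=cv2.connectedComponentsWithStats(m)
    return [(c[i],s[i],l==i) for i in range(1,n) if s[i][4]>=amin]
def save(d,name,box=None):
    im=d["image"][:,:,::-1]
    if box: im=im[box[1]:box[3],box[0]:box[2]]
    f=min(800/im.shape[1],600/im.shape[0]);cv2.imwrite("pics/%s.png"%name,cv2.resize(im,None,fx=f,fy=f,interpolation=cv2.INTER_CUBIC))
E
python3 - <<'E'
from h import *
np.set_printoptions(precision=4,suppress=True)
t=snapshot("top");s=snapshot("scene")
for nm,lo,hi in [("yellow",(20,120,90),(34,255,255)),("red",(0,150,120),(6,255,255)),("blue",(100,120,80),(118,255,255)),("green",(50,150,80),(75,255,255))]:
    for v,d in(("top",t),("scene",s)):
        for c,st,_ in blobs(d,lo,hi,12): 
            if st[4]<6000: print(nm,v,c,st, onz(d,c,0.11) if nm in("yellow",) else onz(d,c,.118)if nm=="red" else onz(d,c,.085) )
E
```

```text
yellow top [224.6    120.5714] [222 116   6  11  35] [0.7792 0.2197 0.11  ]
yellow top [112.7368 174.6316] [110 170   6   9  19] [0.6121 0.5544 0.11  ]
yellow top [168.1667 185.9444] [164 185   9   3  18] [0.5774 0.3876 0.11  ]
yellow top [164.7333 212.9333] [161 212   8   3  15] [0.4964 0.396  0.11  ]
yellow top [111.     230.8824] [109 228   5   7  17] [0.4438 0.5528 0.11  ]
yellow scene [183.8235 151.1176] [182 149   5   7  17] [0.4252 0.5066 0.11  ]
yellow scene [227.5789 154.9474] [226 152   4   7  19] [0.5769 0.3934 0.11  ]
yellow scene [209.7273 161.4091] [208 158   4   9  22] [0.4947 0.3972 0.11  ]
yellow scene [292.1111 172.7222] [290 170   5   8  18] [0.7588 0.1725 0.11  ]
red top [239.8421  59.5684] [235  54  11  12  95] [0.9726 0.1728 0.118 ]
red top [235.2941 163.7059] [232 162   7   4  17] [0.6431 0.1867 0.118 ]
red top [246.1863 244.8824] [241 240  11  11 102] [0.4012 0.1547 0.118 ]
red scene [332.359  148.6667] [329 146   8   6  39] [0.9814 0.1959 0.118 ]
red scene [215.1818 210.697 ] [210 206  11  10  66] [0.3981 0.1519 0.118 ]
red scene [496.4954 373.3211] [491 368 
[... 1106 characters left out ...]
e [320.5135 153.    ] [318 148   6  10  37] [0.945  0.2243 0.085 ]
blue scene [228.4783 161.5435] [220 155  17  12  46] [0.5723 0.379  0.085 ]
blue scene [210.6863 166.8824] [202 160  17  13  51] [0.4928 0.3889 0.085 ]
blue scene [196.3519 176.8704] [188 172  16  10  54] [0.4169 0.3681 0.085 ]
blue scene [403.222  246.7069] [ 346  175  105  160 2153] [ 0.9225 -0.3081  0.085 ]
blue scene [375.7184 256.8089] [342 237  64  49 806] [ 0.8084 -0.2898  0.085 ]
blue scene [404.3863 288.7924] [380 265  48  48 761] [ 0.8101 -0.4306  0.085 ]
blue scene [348.7353 345.9706] [345 342  10   9  34] [ 0.5305 -0.483   0.085 ]
green scene [269.2524 311.7468] [ 245  285   50   55 1327] [ 0.3775 -0.2706  0.085 ]
```

```bash
cat >> h.py <<'E'
np.set_printoptions(precision=4,suppress=True)
def quat(Rm):
    q=R.from_matrix(Rm).as_quat();return np.array([q[3],q[0],q[1],q[2]])
def toolR(jaw_yaw,tilt=0.0,axis_yaw=None):
    """tool down, jaw axis (tool y) at jaw_yaw; then rotated by tilt about horizontal axis at axis_yaw"""
    y=np.array([np.cos(jaw_yaw),np.sin(jaw_yaw),0]);z=np.array([0,0,-1.]);x=np.cross(y,z)
    M=np.stack([x,y,z],1)
    if tilt: M=R.from_rotvec(tilt*np.array([np.cos(axis_yaw),np.sin(axis_yaw),0])).as_matrix()@M
    return M
E
python3 - <<'E'
from h import *
q=quat(toolR(np.pi/2+0.107))
p=np.array([0.399,0.1535,0.30])
print(ik(p,q))
gripper_to(0.0)
reach(p,q)
move_l([p[0],p[1],0.125]); print(read_state()["ft_force"])
move_l([p[0],p[1],0.1045],max_speed=0.04); print(read_state()["ft_force"])
sleep(0.3)
move_l([p[0],p[1],0.20]);sleep(1.0)
t=snapshot("top");s=snapshot("scene");save(t,"t1");save(s,"s1")
print(read_state()["time_s"])
E
```

```text
[ 0.2274  0.1378  1.6921 -0.      1.3117 -1.4504]
[-0.0508  0.2472  0.0362]
[-7.6343 -1.0025 26.0274]
6.9833
```

View pics/s1.png

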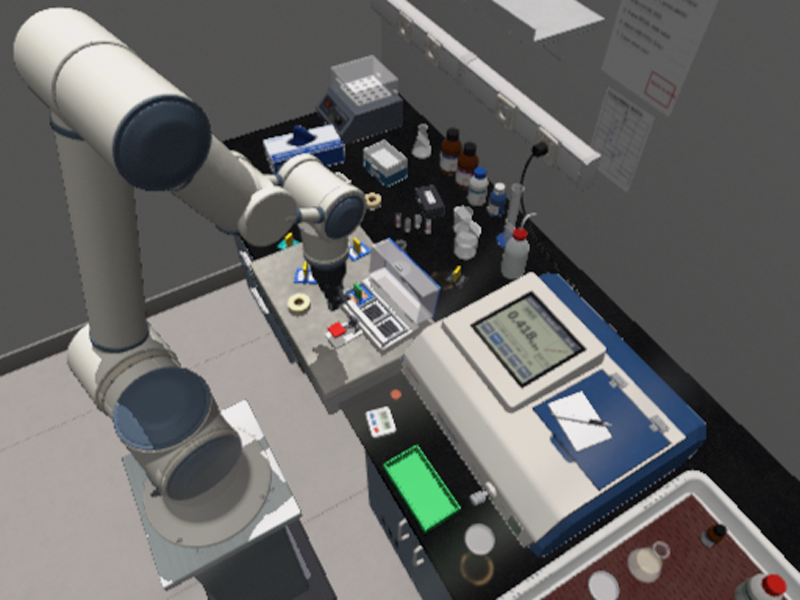

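The cover is open. Now I'll move the arm aside for a clear look at the bays and the plates.

Run:
```python
from h import *
q=quat(toolR(np.pi/2))
move_l([0.39,0.15,0.30]);reach([0.38,-0.27,0.32],q)
t=snapshot("top");s=snapshot("scene")
save(t,"t2",(95,165,295,280));save(s,"s2",(150,130,290,250))
for nm,lo,hi in [("yellow",(20,120,80),(34,255,255)),("green",(50,100,50),(80,255,255))]:
    for v,d in(("top",t),("scene",s)):
        for c,st,_ in blobs(d,lo,hi,8): 
            print(nm,v,c,st)
np.save("t2.npy",t["image"]);np.save("s2.npy",s["image"])
```

```text
yellow top [224.7941 120.8529] [222 116   6  11  34]
yellow top [112.7 174.7] [110 170   6   9  20]
yellow top [168.0526 185.8947] [164 185   9   3  19]
yellow top [164.5882 212.8235] [161 212   8   3  17]
yellow top [110.6087 230.4348] [108 227   6   8  23]
yellow top [171.2308 239.    ] [168 237   7   5  13]
yellow scene [218.75   137.4167] [217 135   4   5  12]
green top [220.0556 211.6111] [216 211   9   3  18]
green top [373.4185 247.1022] [ 345  231   58   33 1761]
green scene [228.6154 185.5769] [227 181   4  10  26]
green scene [269.3536 311.6428] [ 245  284   50   57 1411]
```

View pics/t2.png

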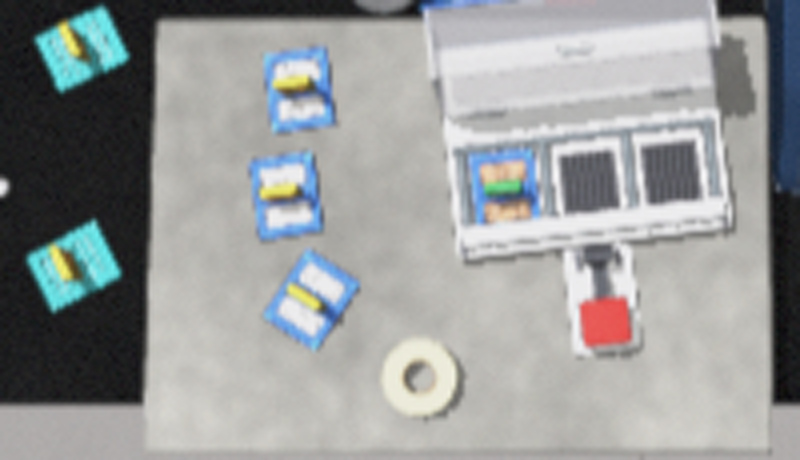

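View pics/s2.png

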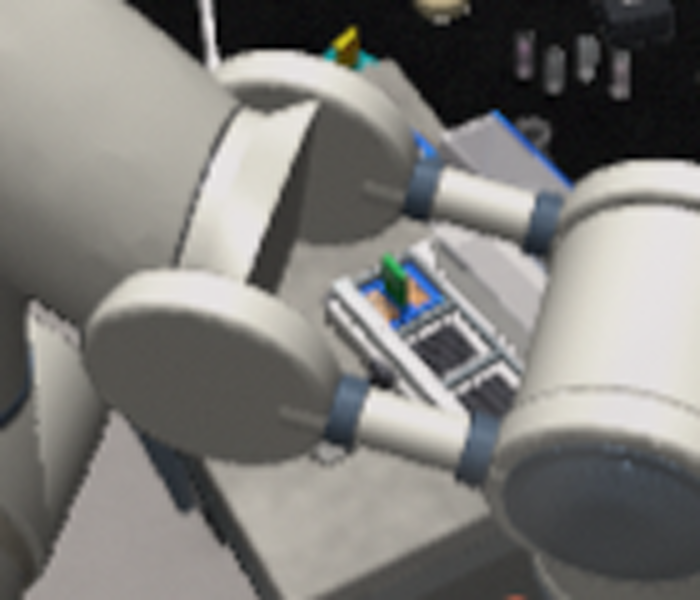

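Run:
```python
from h import *
t=snapshot("top");s=snapshot("scene")
E=t["extrinsics"];print("cam",-E[:3,:3].T@E[:3,3])
g=cv2.cvtColor(t["image"],cv2.COLOR_RGB2GRAY)
H=hsv(t)
# dark floors
x0,y0=225,195
m=((g<110)).astype(np.uint8)[195:222,225:275]
n,l,st,c=cv2.connectedComponentsWithStats(m)
for i in range(1,n):
    if st[i][4]>60: 
        r=cv2.minAreaRect(np.argwhere(l==i)[:,::-1].astype(np.float32))
        print("dark",c[i]+[x0,y0],st[i],r,onz(t,c[i]+[x0,y0],.1))
for cc,stt,_ in blobs(t,(50,100,50),(80,255,255),8): print("green",cc,onz(t,cc,.1+.045))
for cc,stt,_ in blobs(t,(0,150,120),(6,255,255),60,(230,230,260,260)): print("red",cc,onz(t,cc,.118))
up=cv2.resize(g[190:235,200:285],None,fx=9,fy=9,interpolation=cv2.INTER_CUBIC);cv2.imwrite("pics/deckzoom.png",up)
# front edge: columns, subpixel max-negative gradient
pts=[]
for u in range(213,274,3):
    if 235<u<255: continue
    col=g[212:234,u].astype(float);print(u,col.astype(int)[::1])
```

```text
cam [0.354  0.1592 1.5503]
dark [262.3101 207.6709] [ 31   6  13  15 158] ((37.33168029785156, 12.816831588745117), (13.433002471923828, 11.840943336486816), 84.2894058227539) [0.5124 0.1061 0.1   ]
dark [241.9167 210.0385] [ 11   8  13  15 156] ((16.88461685180664, 15.076923370361328), (13.51978588104248, 11.65926456451416), 82.87498474121094) [0.5054 0.1672 0.1   ]
green [220.0556 211.6111] [0.4963 0.2303 0.145 ]
green [373.4293 247.0882] [ 0.3928 -0.2105  0.145 ]
red [246.0654 244.8598] [0.4013 0.1551 0.118 ]
213 [175 175 176 161 145 144 144 144 148 199 234 236 236 234 215 188 208 180
 124 156 186 191]
216 [158 128 133 143 166 176 156 145 138 198 234 236 234 214 182 214 202 138
 152 182 190 196]
219 [153 105  94 112 167 195 202 208 214 225 235 236 234 206 173 215 194 124
 152 182 189 192]
222 [147  92  81 106 141 188 211 199 213 234 235 235 226 207 217 221 176 123
 154 182 187 184]
225 [ 85  77  93 122 172 198 192 177 208 234 236 234 206 171 214 201 133 153
 181 183 180 179]
228 [140 123 100 102 127 151 162 197 228 235 236 234 206 172 213 192 125 150
 177 181 183 182]
231 [162 163 165 169 163 169 183 218 235 236 235 226 203 216 220 173 153 175
 181 183 185 188]
234 [227 227 228 229 229 216 175 203 234 236 233 205 171 214 198 125 122 154
 177 184 186 188]
255 [228 227 228 230 231 235 236 236 233 215 215 227 185 124 154 182 183 177
 180 179 177 178]
258 [ 85  85  86 102 194 233 236 235 212 180 214 201 140 121 157 179 180 180
 182 185 183 187]
261 [ 98  97 103 145 213 234 236 234 210 205 229 198 124 150 179 182 177 179
 179 184 188 191]
264 [ 84  85 104 192 233 236 235 231 208 191 209 178 119 149 176 179 177 180
 182 181 184 186]
267 [ 97  97 113 196 234 236 234 208 173 215 204 138 150 175 182 180 186 184
 185 184 188 188]
270 [176 175 179 216 234 236 234 207 182 218 193 122 151 182 187 189 190 185
 185 183 183 185]
273 [162 164 211 235 236 236 225 205 216 220 172 125 158 186 188 186 181 181
 177 177 177 182]
```

View pics/deckzoom.png

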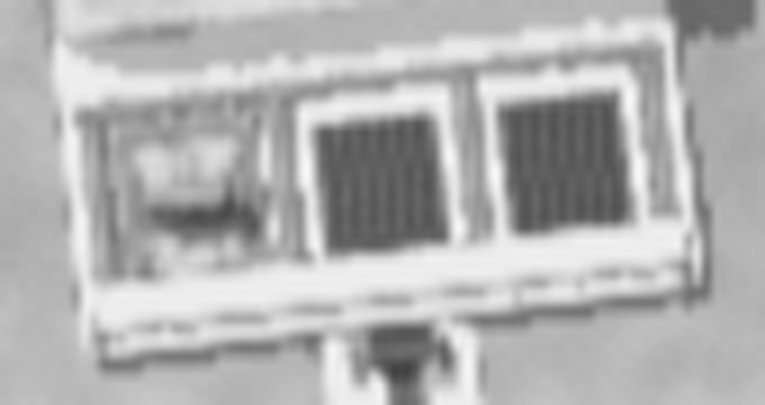

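```bash
cat >> h.py <<'E'
def plates(t,box=(150,165,195,260),zt=0.084,verbose=False):
    """fresh plates on the plinth in the top view: centre, yaw of plate x axis (mod pi), sizes"""
    H=hsv(t).astype(int);m=((H[...,0]>95)&(H[...,0]<122)&(H[...,1]>90)).astype(np.uint8)
    k=np.zeros_like(m);k[box[1]:box[3],box[0]:box[2]]=1;m&=k
    # supersample so outlines are smooth
    n,l,st,c=cv2.connectedComponentsWithStats(cv2.dilate(m,np.ones((3,3),np.uint8)))
    out=[]
    for i in range(1,n):
        p=np.argwhere((l==i)&(m>0))[:,::-1].astype(np.float32)
        if len(p)<20: continue
        w=np.array([onz(t,q,zt)[:2] for q in p])*1000
        (cx,cy),(a,b),ang=cv2.minAreaRect(w.astype(np.float32))
        if a<b: ang+=90; a,b=b,a
        out.append((np.array([cx,cy])/1000,np.deg2rad(ang)%np.pi,a+3,b+3,len(p)))
    return out
def tabs(t,box=(150,165,195,260),lo=(18,110,70),hi=(36,255,255)):
    out=[]
    for c,st,m in blobs(t,lo,hi,8,box):
        p=np.argwhere(m)[:,::-1];w=np.array([onz(t,q,.08+.045)[:2] for q in p])
        u,sv,v=np.linalg.svd(w-w.mean(0),full_matrices=False)
        out.append((w.mean(0),np.arctan2(v[0][1],v[0][0])%np.pi,len(p)))
    return out
E
python3 - <<'E'
from h import *
t=snapshot("top")
for o in plates(t): print(o)
for o in tabs(t): print("tab",o)
# used plate frame
for o in plates(t,(205,195,235,225),.105): print("used",o)
for c,st,m in blobs(t,(45,150,100),(80,255,255),500):
    p=np.argwhere(m)[:,::-1].astype(np.float32);w=np.array([onz(t,q,.02)[:2] for q in p])*1000
    print("tray",cv2.minAreaRect(w.astype(np.float32)))
E
```

```text
(array([0.5781, 0.3881]), np.float64(0.14117332050250295), 61.98945617675781, 50.68724060058594, 132)
(array([0.4971, 0.3961]), np.float64(0.1630236251402216), 62.48521423339844, 50.62419891357422, 138)
(array([0.4192, 0.3751]), np.float64(2.5672661852847467), 62.82676696777344, 50.777530670166016, 137)
tab (array([0.5755, 0.3858]), np.float64(1.5857992125471831), 23)
tab (array([0.4953, 0.3951]), np.float64(1.6668070630444518), 19)
tab (array([0.4189, 0.3737]), np.float64(1.0170555758240392), 15)
used (array([0.5031, 0.2304]), np.float64(0.1128571936332082), 54.23952865600586, 49.984249114990234, 114)
```

```bash
cat >> h.py <<'E'
DO=np.array([0.5056,0.1671,0.08]);DY=0.114;PITCH=0.062
FL=0  # 0 or pi flip of the jaws
def plate_tool(P,yaw,theta=0.0,h=0.017):
    """tool pose for a plate whose underside centre is P (world), x axis yaw, near end down by theta"""
    Rp=R.from_euler('z',yaw).as_matrix()@R.from_euler('y',-theta).as_matrix()
    M=Rp@R.from_euler('z',FL).as_matrix()@toolR(0.0)   # jaw (tool y) along plate x
    return P+Rp@np.array([0,0,h]),quat(M)
def bay(i,x,z):  # world of deck-frame point in bay i; z above the floor
    c=(1-i)*PITCH
    Rz=R.from_euler('z',DY).as_matrix()
    return DO+Rz@np.array([x,c,0.02+z])
def hook_tool(i,x0,z0,theta,h=0.017,yoff=0.0):
    """near bottom edge at bay x0, z0"""
    P=bay(i,x0+.03*np.cos(theta),z0+.03*np.sin(theta))
    P=P+yoff*np.array([-np.sin(DY),np.cos(DY),0])
    return plate_tool(P,DY,theta,h)
E
python3 - <<'E'
import h
from h import *
d2=np.deg2rad
for f in(0,np.pi):
    h.FL=f
    print("FL",f)
    for i in range(3):
        for th in(0,12,22):
            p,q=hook_tool(i,-.03,0,d2(th));print(i,th,p,ik(p,q))
        p,q=hook_tool(i,-.02,.1,d2(20));print(i,'up',ik(p,q))
    for c,y in(((.578,.388),.141),((.497,.396),.163),((.419,.375),2.567-np.pi)):
        for z in(.08,.2):
            p,q=plate_tool(np.array([*c,z]),y);print("pick",ik(p,q))
    p,q=plate_tool(np.array([.40,-.27,.03]),0);print("tray",ik(p,q))
t=snapshot("top")
for c,st,m in blobs(t,(45,100,60),(80,255,255),100):
    p=np.argwhere(m)[:,::-1].astype(np.float32);w=np.array([onz(t,q,.02)[:2] for q in p])*1000
    print("tray",c,st,cv2.minAreaRect(w.astype(np.float32)))
E
```

```text
FL 0
0 0 [0.4985 0.2287 0.117 ] [ 0.3212  0.529   1.6627 -0.      0.9499  0.2072]
0 12 [0.4944 0.2282 0.1229] [ 0.3533  0.4562  1.8319 -0.0814  0.6515  0.299 ]
0 22 [0.4901 0.2277 0.127 ] [ 0.3875  0.4237  1.9742 -0.2724  0.3856  0.5077]
0 up [ 0.374   0.2726  1.8064 -0.1324  0.7287  0.3441]
1 0 [0.5056 0.1671 0.117 ] [ 0.207   0.5114  1.702  -0.      0.9282  0.093 ]
1 12 [0.5014 0.1666 0.1229] [ 0.2221  0.4369  1.875  -0.0385  0.6218  0.1371]
1 22 [0.4971 0.1661 0.127 ] [ 0.2385  0.4039  2.0224 -0.141   0.3371  0.2487]
1 up [ 0.232   0.2453  1.8488 -0.0624  0.7016  0.1586]
2 0 [0.5127 0.1055 0.117 ] [ 0.0888  0.5015  1.7241 -0.      0.916  -0.0252]
2 12 [0.5085 0.105  0.1229] [ 0.0847  0.426   1.8995  0.0107  0.6068 -0.0375]
2 22 [0.5042 0.1045 0.127 ] [ 0.0801  0.3925  2.0501  0.0409  0.3154 -0.0704]
2 up [ 0.0819  0.2294  1.8729  0.0172  0.6905 -0.0434]
pick [ 0.5055  0.726   1.2855 -0.      1.1301  0.3645]
pick [ 0.5055  0.6089  1.1674 -0.      1.3653  0.3645]
pick [ 0.5788  0.6536  1.4548 -0.      1.0332  0.4158]
pick [ 0.5788  0.5215  1.336  -0.      1.2841  0.4158]
pick [ 0.62
[... 736 characters left out ...]
.7016 -2.983 ]
2 0 [0.5127 0.1055 0.117 ] None
2 12 [0.5085 0.105  0.1229] None
2 22 [0.5042 0.1045 0.127 ] [0.0801 0.3925 2.0501 0.0409 0.3154 3.0712]
2 up None
pick [ 0.5055  0.726   1.2855 -0.      1.1301 -2.7771]
pick [ 0.5055  0.6089  1.1674 -0.      1.3653 -2.7771]
pick [ 0.5788  0.6536  1.4548 -0.      1.0332 -2.7257]
pick [ 0.5788  0.5215  1.336  -0.      1.2841 -2.7257]
pick [ 0.6238  0.5729  1.6449 -0.      0.9237 -1.9432]
pick [ 0.6238  0.4204  1.5211 -0.      1.2001 -1.9432]
tray [-0.7176  0.5823  1.8775 -0.      0.6818  2.424 ]
tray [373.4434 247.1057] [ 345  231   58   33 1759] ((396.63385009765625, -243.548095703125), (96.95137786865234, 176.9394989013672), 1.5465984344482422)
```

```bash
cat >> h.py <<'E'
def st(tag=""):
    s=read_state();print(tag,"t%.1f"%s["time_s"],"w%.4f"%s["width"],"F",s["ft_force"],"p",s["tool_pos"]);return s
def pivot(i,x0,z0,ths,h=0.017,speed=0.05,yoff=0.0):
    for th in ths:
        p,q=hook_tool(i,x0,z0,np.deg2rad(th),h,yoff);move_l(p,q,max_speed=speed)
E
python3 - <<'E'
from h import *
i=0;hh=.017
c=np.array([0.4988,0.2298,0.1])
p,q=plate_tool(c,DY,0,hh)
gripper_to(0.04)
reach(p+[0,0,.12],q)
move_l(p+[0,0,.03]); gripper_to(0.028)
move_l(p,max_speed=.08); st("at")
gripper_to(0.0,60); st("grip")
# pivot near edge: actual plate pose = c
dx=0.0
x0=-.030
for th in (5,10,15,19):
    a=np.deg2rad(th)
    P=c+R.from_euler('z',DY).as_matrix()@np.array([-.03+.03*np.cos(a),0,.03*np.sin(a)+.0005])
    p,q=plate_tool(P,DY,a,hh);move_l(p,q,max_speed=.05)
    st(th)
E
```

```text
at t13.9 w0.0278 F [0.0767 0.9872 0.0369] p [0.4988 0.2298 0.1169]
grip t14.2 w0.0067 F [0.0827 0.5167 6.7043] p [0.4992 0.2299 0.1176]
5 t14.5 w0.0071 F [ 0.4552 -0.3536 -0.5543] p [0.4964 0.2296 0.1204]
10 t14.7 w0.0071 F [ 0.2659 -0.0531 -0.4604] p [0.4951 0.2294 0.1225]
15 t15.0 w0.0065 F [-0.2761 -0.1184 -0.5053] p [0.4934 0.2291 0.1246]
19 t15.2 w0.0069 F [-0.7038 -0.8102  1.2399] p [0.4918 0.2288 0.1261]
```

Run:
```python
from h import *
s=read_state();p=s["tool_pos"];ex=np.array([np.cos(DY),np.sin(DY),0])
move_l(p+.006*ex+[0,0,.001],max_speed=.04);st(1)
move_l(p+.013*ex+[0,0,.004],max_speed=.04);st(2)
move_l(p+.013*ex+[0,0,.06],max_speed=.1);st(3)
_,q=plate_tool(np.zeros(3),DY,0)
move_l([.46,.2,.30],q)
t=snapshot("top");save(t,"t3",(95,165,295,280))
```

```text
1 t15.6 w0.0068 F [-0.1926 -0.7116 -0.3827] p [0.4985 0.2295 0.127 ]
2 t15.9 w0.0074 F [ 0.2075  0.7378 -0.1997] p [0.5051 0.2303 0.1303]
3 t16.6 w0.0069 F [-0.0399 -0.8121 -0.8916] p [0.5044 0.2302 0.1857]
```

View pics/t3.png

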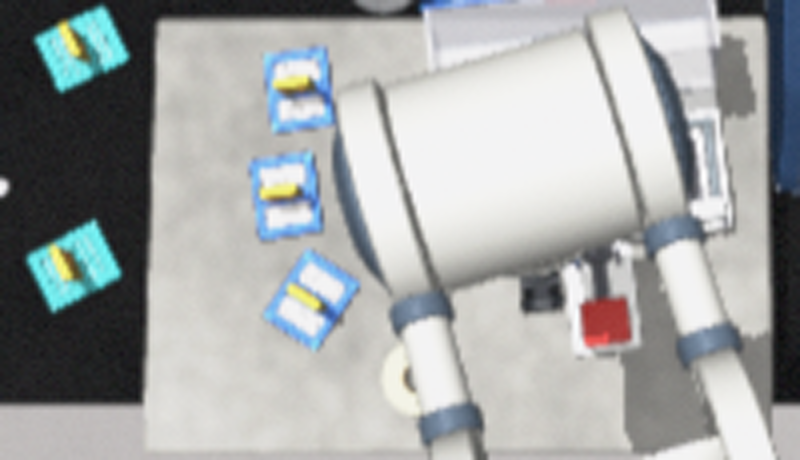

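The plate is held and drawn out (weight reads about 0.5 N). Next, on to the tray.

Run:
```python
from h import *
P=np.array([.398,-.243,.010]);p,q=plate_tool(P,0,0)
reach(p+[0,0,.20],q);st()
move_l(p+[0,0,.03]);move_l(p,max_speed=.06);st("down")
gripper_to(.035);st()
move_l(p+[0,0,.12]);st("up")
t=snapshot("top")
reach([.40,-.05,.33],q)
s=snapshot("scene");t=snapshot("top")
save(s,"s4");save(t,"t4")
```

```text
t19.3 w0.0067 F [ 0.1144  0.1251 -1.316 ] p [ 0.3984 -0.2424  0.2271]
down t21.2 w0.0071 F [ 0.4287 -0.3079 -0.0294] p [ 0.3979 -0.2429  0.0268]
 t21.6 w0.0352 F [-0.4329  0.3536  0.4972] p [ 0.3981 -0.2431  0.0272]
up t22.6 w0.0349 F [0.4336 0.063  0.072 ] p [ 0.3976 -0.2427  0.1464]
```

View pics/t4.png

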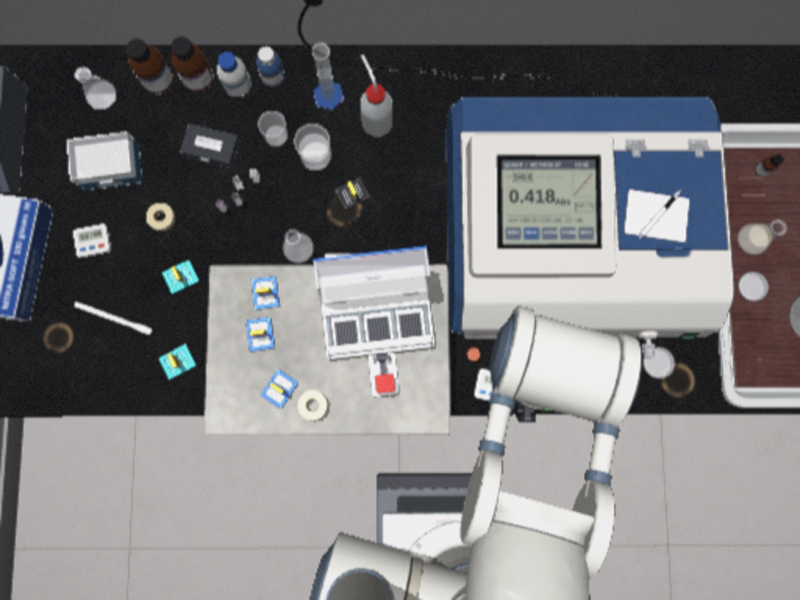

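View pics/s4.png

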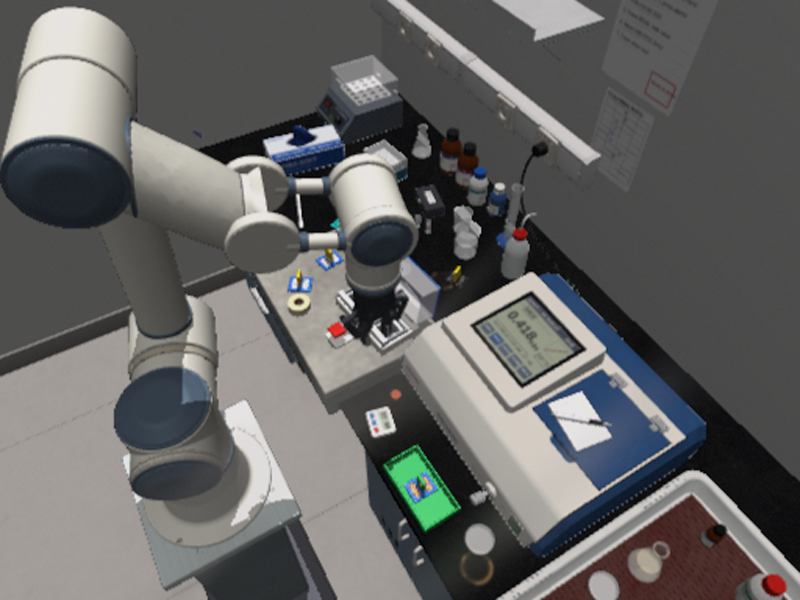

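The used plate lies flat in the tray (scene px 420,487). One fresh plate was knocked and is now at top px (280,388), touching or near the tape roll at (313,404). I'll re-measure the bays and plates.

Run:
```python
from h import *
t=snapshot("top")
g=cv2.cvtColor(t["image"],cv2.COLOR_RGB2GRAY)
m=((g<125)).astype(np.uint8)[195:224,205:275]
n,l,s_,c=cv2.connectedComponentsWithStats(m)
C=[]
for k in range(1,n):
    if s_[k][4]>80: C.append(onz(t,c[k]+[205,195],.1)[:2]);print(s_[k],C[-1])
C=np.array(sorted(C,key=lambda a:-a[1]));d=C[-1]-C[0];print(d,np.linalg.norm(d)/2,np.arctan2(d[0],-d[1]))
for o in plates(t): print(o)
for o in tabs(t): print("tab",o)
save(t,"t5",(150,170,210,275))
# deck y,x offsets of bay_1 dark
```

```text
[ 51   6  14  15 174] [0.5119 0.1059]
[ 30   8  14  15 171] [0.505  0.1674]
[ 10  11  13  15 167] [0.4981 0.2292]
[ 0.0138 -0.1232] 0.061995344121238555 0.11175969616537051
(array([0.5781, 0.3881]), np.float64(0.14117332050250295), 61.98945617675781, 50.68724060058594, 131)
(array([0.4971, 0.3961]), np.float64(0.1630236251402216), 62.48521423339844, 50.62419891357422, 134)
(array([0.3924, 0.3567]), np.float64(2.5644884416887668), 62.55442428588867, 50.523834228515625, 128)
tab (array([0.5753, 0.3857]), np.float64(1.6558816020980567), 23)
tab (array([0.4953, 0.3951]), np.float64(1.6668070630444518), 19)
tab (array([0.3927, 0.3556]), np.float64(1.0227685699596503), 15)
```

View pics/t5.png

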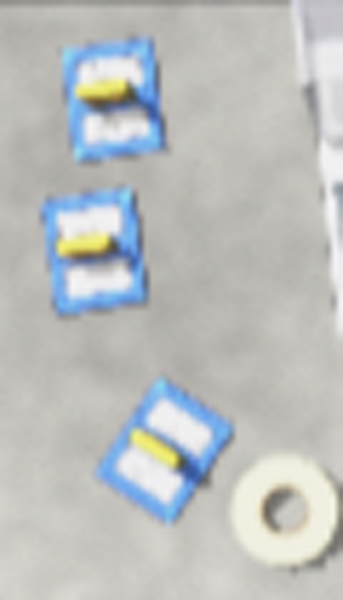

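```bash
sed -i 's/^DO=.*/DO=np.array([0.5054,0.1672,0.08]);DY=0.113;PITCH=0.062/' h.py
cat >> h.py <<'E'
UP=np.array([0,0,1.])
def pick(c,yaw,hh=.017):
    yaw=(yaw+np.pi/2)%np.pi-np.pi/2
    p,q=plate_tool(np.array([*c,.08]),yaw,0,hh)
    reach(p+.12*UP,q); gripper_to(.03); move_l(p+.03*UP); move_l(p,max_speed=.08); st("at")
    gripper_to(0.0,60); st("grip"); move_l(p+.03*UP,max_speed=.08); st("lift"); move_l(p+.17*UP)
def approach(i):
    p,q=hook_tool(i,-.019,.10,np.deg2rad(19)); reach(p+.06*UP,q); move_l(p); st("above")
def insert(i):
    p,q=hook_tool(i,-.019,.03,np.deg2rad(19)); move_l(p,q,max_speed=.1)
    p,q=hook_tool(i,-.019,.0025,np.deg2rad(19)); move_l(p,q,max_speed=.03); st("low")
    p,q=hook_tool(i,-.0295,.0015,np.deg2rad(19)); move_l(p,q,max_speed=.03); st("slid")
    for th,z in ((15,.001),(11,.001),(7,.0005),(3.5,.0),(0,.0)):
        p,q=hook_tool(i,-.030,z,np.deg2rad(th)); move_l(p,q,max_speed=.03); st(th)
def release(i):
    p,q=hook_tool(i,-.030,0,0)
    gripper_to(.024); st("rel"); move_l(p+.08*UP,max_speed=.1)
E
python3 - <<'E'
from h import *
pick([.3924,.3567],2.5645)
approach(2)
s=snapshot("scene");save(s,"s6",(180,130,340,250))
t=snapshot("top");save(t,"t6",(150,165,295,280))
E
```

```text
at t26.9 w0.0303 F [-0.2087 -0.2552  0.8929] p [0.3925 0.3568 0.0972]
grip t27.2 w0.0074 F [0.1041 0.1035 6.705 ] p [0.3927 0.3569 0.0976]
lift t27.7 w0.0069 F [-0.192  -0.364  -0.1261] p [0.3924 0.3567 0.1271]
above t30.5 w0.0069 F [ 0.3365  0.1422 -0.1348] p [0.5164 0.1065 0.2261]
```

View pics/s6.png

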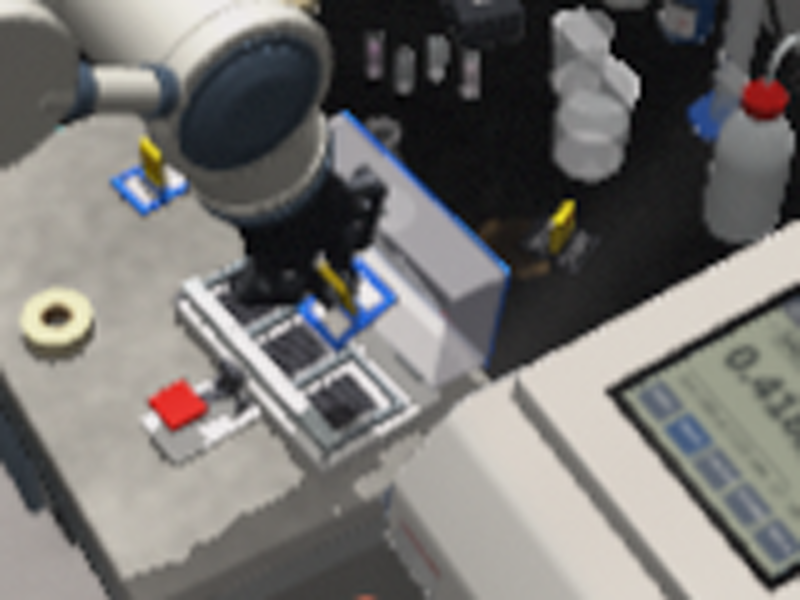

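The plate is held, tilted near-end-down above the right bay. Inserting it now.

Run:
```python
from h import *
insert(2)
s=snapshot("scene");save(s,"s7",(180,130,340,250))
```

```text
low t32.5 w0.0066 F [ 0.2652 -0.3615 -1.2431] p [0.5163 0.106  0.1285]
slid t33.0 w0.0075 F [-0.0621 -0.4304  0.2923] p [0.5056 0.1048 0.1274]
15 t33.3 w0.0066 F [ 0.3147  0.419  -0.3454] p [0.508  0.1051 0.1254]
11 t33.5 w0.0072 F [-0.4637  0.2324 -0.0394] p [0.5089 0.1052 0.1233]
7 t33.8 w0.0072 F [ 3.6541 -1.0467  7.2219] p [0.5105 0.1054 0.121 ]
3.5 t34.0 w0.0072 F [ 3.1595 -1.1167 13.8709] p [0.5118 0.1055 0.1192]
0 t34.3 w0.0066 F [-2.5233 -1.8928 21.4594] p [0.5119 0.1056 0.1176]
```

View pics/s7.png

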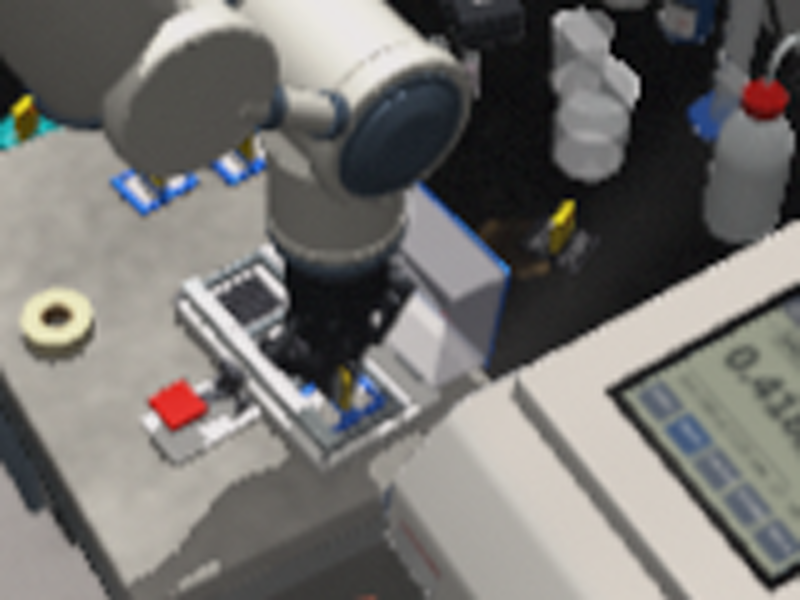

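Run:
```python
from h import *
release(2)
p,q=plate_tool(np.array([.42,.30,.25]),DY,0);reach(p,q)
s=snapshot("scene");save(s,"s8",(180,130,340,250))
p,q=plate_tool(np.array([.40,-.2,.30]),0,0);reach(p,q)
t=snapshot("top");save(t,"t8",(200,180,290,247))
for o in plates(t,(205,190,280,225),.105): print("bay",o, R.from_euler('z',-DY).as_matrix()[:2,:2]@(o[0]-DO[:2]))
for o in plates(t): print(o)
st()
```

```text
rel t34.6 w0.0242 F [-0.2463  0.7255  0.2926] p [0.5115 0.1056 0.1167]
bay (array([0.5171, 0.107 ]), np.float64(0.11836822267972048), 53.272518157958984, 50.07941436767578, 106) [ 0.0048 -0.0611]
(array([0.5781, 0.3881]), np.float64(0.14117332050250295), 61.98945617675781, 50.68724060058594, 133)
(array([0.4971, 0.3961]), np.float64(0.1630236251402216), 62.48521423339844, 50.62419891357422, 136)
 t38.4 w0.0240 F [-0.4968 -0.0179 -0.5866] p [ 0.4003 -0.1994  0.3169]
```

View pics/s8.png

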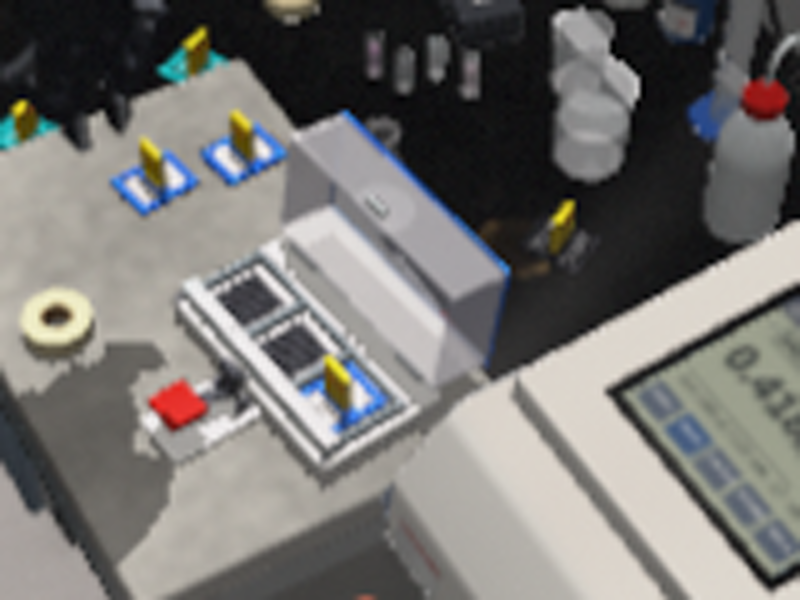

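View pics/t8.png

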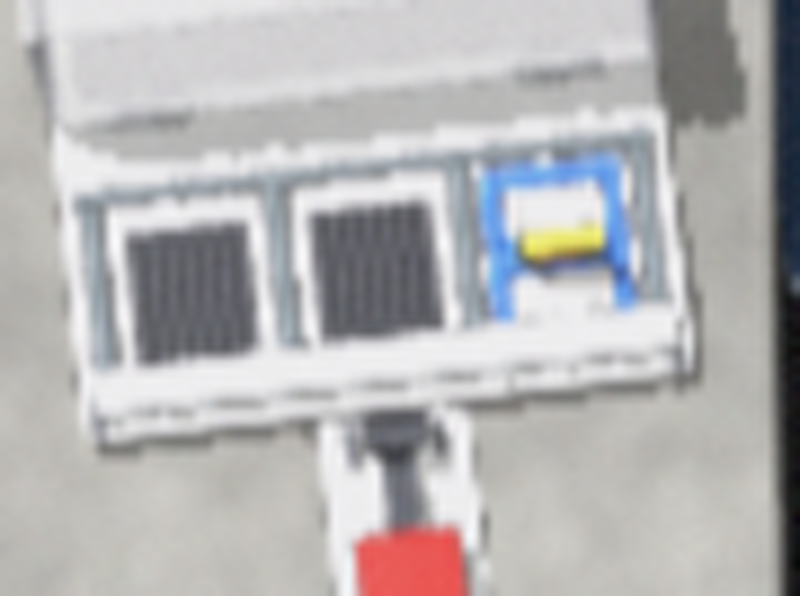

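The right-bay plate sits as the used one did (deck x offset of the visible frame 4.8 mm in both, yaw matches within 0.01). Next plate.

Run:
```python
from h import *
pick([.4971,.3961],.163)
t=snapshot("top")
approach(1)
s=snapshot("scene");save(s,"s9",(180,130,340,250))
insert(1); 
release(1)
p,q=plate_tool(np.array([.40,-.2,.30]),0,0);reach(p,q)
t=snapshot("top");save(t,"t9",(200,180,290,247))
for o in plates(t,(205,190,280,225),.105): print("bay",o, R.from_euler('z',-DY).as_matrix()[:2,:2]@(o[0]-DO[:2]))
for o in plates(t): print(o)
st()
```

```text
at t42.1 w0.0297 F [ 0.5511 -0.5178 -0.6379] p [0.4971 0.396  0.0968]
grip t42.5 w0.0069 F [0.252  0.0095 4.6137] p [0.4974 0.3963 0.0975]
lift t43.0 w0.0071 F [ 0.0113 -0.1859 -0.551 ] p [0.4972 0.3962 0.1273]
above t45.6 w0.0071 F [0.2627 0.6936 0.8615] p [0.5098 0.1684 0.226 ]
low t47.5 w0.0070 F [ 0.3567 -0.4269 -0.6676] p [0.5093 0.1677 0.1285]
slid t48.0 w0.0073 F [ 0.9243 -0.4798  0.4405] p [0.4986 0.1664 0.1274]
15 t48.3 w0.0067 F [-0.6237 -0.129  -0.5647] p [0.501  0.1667 0.1254]
11 t48.5 w0.0071 F [ 0.8794  0.5618 -0.7963] p [0.5019 0.1667 0.1233]
7 t48.8 w0.0070 F [ 3.6426 -0.0121  5.3771] p [0.5033 0.1669 0.1209]
3.5 t49.0 w0.0070 F [ 3.3352  0.6049 12.6044] p [0.5048 0.1671 0.1191]
0 t49.3 w0.0069 F [-2.2563 -0.3272 18.7432] p [0.5049 0.1672 0.1175]
rel t49.6 w0.0238 F [-0.0362 -0.0598  0.0738] p [0.5045 0.1671 0.1167]
bay (array([0.5163, 0.1069]), np.float64(0.10887283832634065), 54.71112060546875, 50.160423278808594, 108) [ 0.004  -0.0611]
bay (array([0.5102, 0.1674]), np.float64(0.06857532448272595), 52.55251693725586, 49.95064163208008, 99) [ 0.0048 -0.0004]
(array([0.5781, 0.3881]), np.float64(0.14117332050250295), 61.98945617675781, 50.68724060058594, 134)
 t52.1 w0.0243 F [ 0.1644 -0.682   0.0893] p [ 0.4003 -0.1993  0.3166]
```

View pics/t9.png

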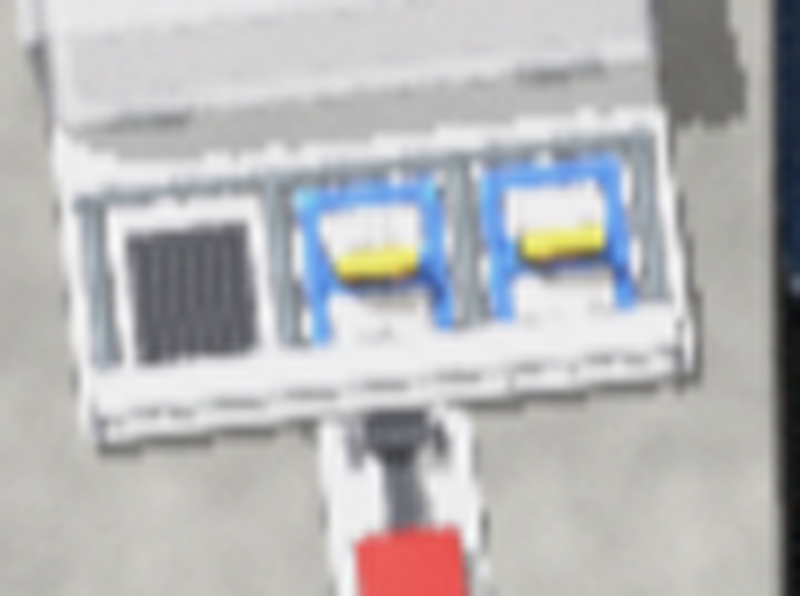

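View pics/s9.png

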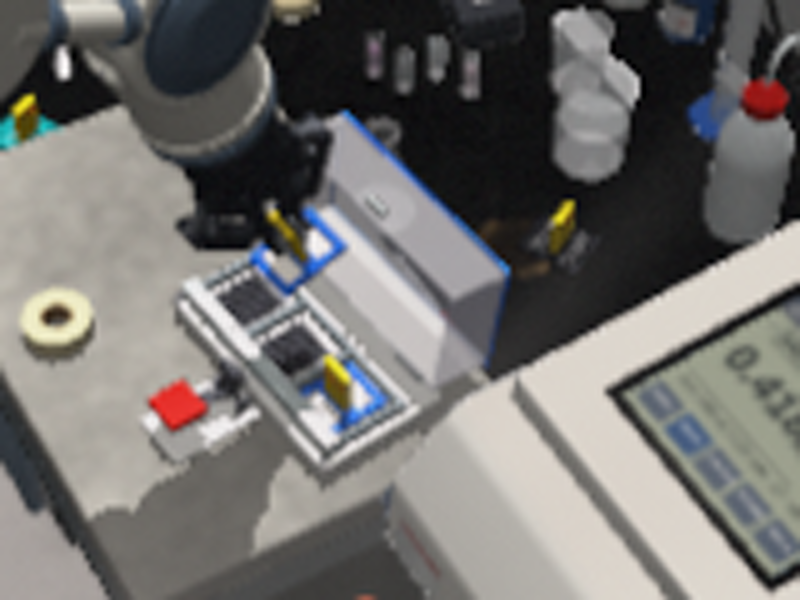

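Both plates are seated under the lip (top view). Third plate into the left bay.

Run:
```python
from h import *
pick([.5781,.3881],.141)
approach(0)
s=snapshot("scene");save(s,"s10",(180,130,340,250))
insert(0)
release(0)
p,q=plate_tool(np.array([.42,.34,.27]),DY,0);reach(p,q)
s=snapshot("scene");save(s,"s11",(180,130,340,250))
p,q=plate_tool(np.array([.40,-.2,.30]),0,0);reach(p,q)
t=snapshot("top");save(t,"t11",(200,180,290,247))
for o in plates(t,(205,190,280,225),.105): print("bay",o, R.from_euler('z',-DY).as_matrix()[:2,:2]@(o[0]-DO[:2]))
for o in plates(t): print(o)
# tab heights by two views
Y=lambda d,b:[c for c,_,_ in blobs(d,(18,110,70),(36,255,255),8,b)]
T=sorted(Y(t,(205,190,280,225)),key=lambda c:c[0]);S=sorted(Y(s,(205,150,270,230)),key=lambda c:c[0])
print(T,S)
if len(T)==len(S):
    for a,b in zip(T,S): print(tri([(t,a),(s,b)]))
st()
```

```text
at t55.8 w0.0298 F [ 0.3967 -0.945   0.6639] p [0.5779 0.388  0.0965]
grip t56.1 w0.0068 F [ 0.6969 -0.0419  2.5194] p [0.5784 0.3882 0.0975]
lift t56.7 w0.0069 F [-0.985  -0.3966 -1.1867] p [0.5782 0.3882 0.1275]
above t59.0 w0.0073 F [1.2145 0.4709 0.4254] p [0.5029 0.2297 0.2259]
low t61.0 w0.0068 F [-0.2313  0.857  -0.0064] p [0.5023 0.2293 0.1285]
slid t61.5 w0.0070 F [-0.4657  0.0021 -0.5455] p [0.4916 0.2281 0.1274]
15 t61.8 w0.0070 F [-0.3696  0.5375 -1.1957] p [0.494  0.2283 0.1254]
11 t62.0 w0.0070 F [-0.4463 -0.2646 -0.5497] p [0.495  0.2283 0.1233]
7 t62.3 w0.0069 F [2.9152 0.3678 5.5816] p [0.4962 0.2284 0.1209]
3.5 t62.5 w0.0068 F [3.5399 1.372  9.854 ] p [0.4978 0.2288 0.1191]
0 t62.8 w0.0067 F [-0.4515  0.5225 15.1753] p [0.498  0.2288 0.1174]
rel t63.1 w0.0239 F [-0.2089 -1.3387 -0.4972] p [0.4976 0.2286 0.1167]
bay (array([0.5163, 0.1069]), np.float64(0.10887283832634065), 54.71112060546875, 50.160423278808594, 107) [ 0.004  -0.0611]
bay (array([0.5103, 0.1674]), np.float64(0.06857532448272595), 52.76533889770508, 49.95064163208008, 99) [ 0.0049 -0.0004]
bay (array([0.5031, 0.2293]), np.float64(0.12637927755478784), 53.38499450683594, 49.7915153503418, 100) [0.0047 0.062 ]
[array([220.6842, 211.7895]), array([242.3158, 209.2632]), array([262.5789, 207.0526])] [array([228.4138, 185.3793]), array([237.4138, 195.4483]), array([246.75  , 205.3125])]
(array([0.4966, 0.2297, 0.1267]), [np.float64(0.3598332991026094), np.float64(0.26930187728661004)])
(array([0.5031, 0.1664, 0.1285]), [np.float64(0.5887679253236483), np.float64(0.4505285832462805)])
(array([0.5098, 0.1068, 0.1298]), [np.float64(0.3977939692258745), np.float64(0.31094238566205323)])
 t66.8 w0.0241 F [-0.198   0.4595 -0.0782] p [ 0.4003 -0.1994  0.3169]
```

View pics/t11.png

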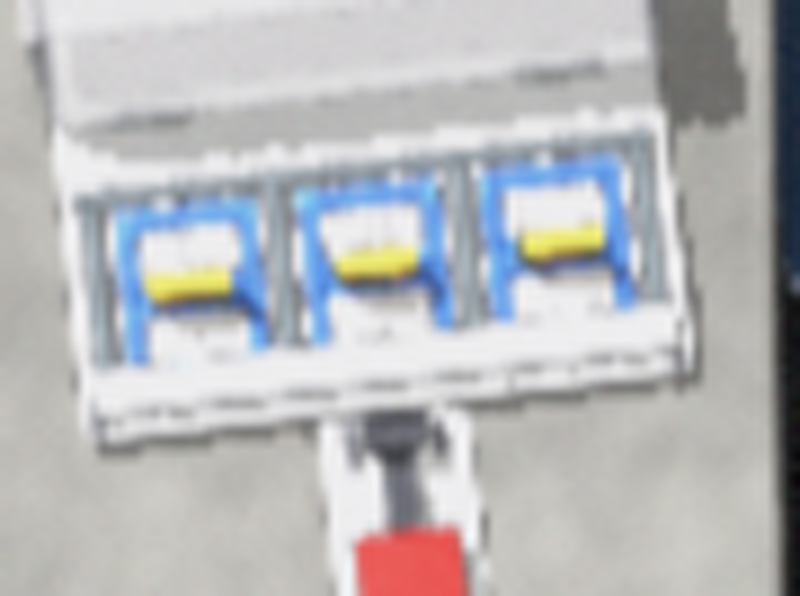

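View pics/s11.png

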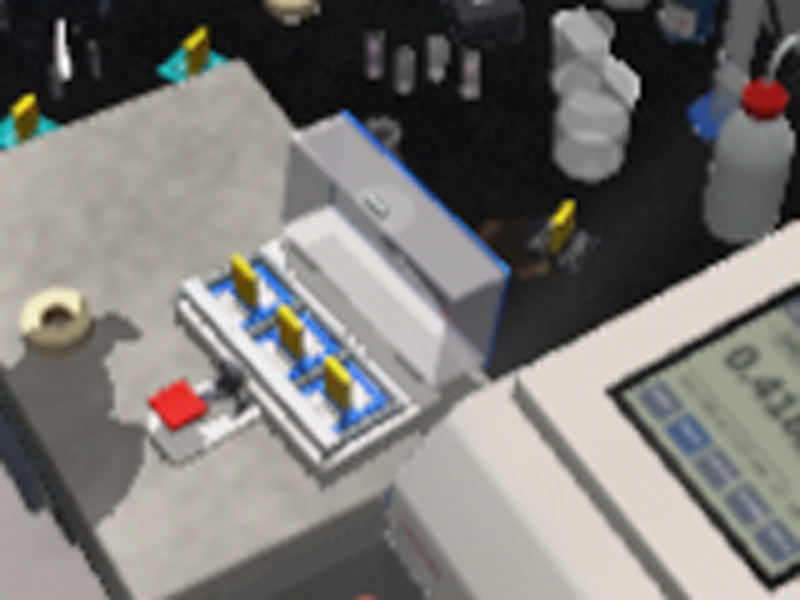

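The frames line up in the top view, but the triangulated tab height in the right bay (0.1298) is 3 mm above the left (0.1267). To check that each plate is flat, I'll press its far end gently with the closed fingers.

Run:
```python
from h import *
gripper_to(0.0)
a=np.deg2rad(14)
M=toolR(DY+np.pi/2,-a,DY+np.pi/2);q=quat(M)
for i in (2,1,0):
    b=bay(i,.0205,.005)
    print(ik(b,q) is not None)
    reach(b+.10*UP,q); move_l(b+.02*UP)
    z0=read_state()["ft_force"][2]
    for dz in (.006,.004,.003,.002,.001,0,-.001):
        move_l(b+dz*UP,max_speed=.02); sleep(.1); s=read_state();f=s["ft_force"]
        print(i,dz,"z %.4f"%s["tool_pos"][2],f)
        if f[2]-z0>8: break
    move_l(b+.10*UP)
p,q=plate_tool(np.array([.42,.34,.27]),DY,0);reach(p,q)
s=snapshot("scene");save(s,"s12",(180,130,340,250))
t=snapshot("top")
Y=lambda d,b:[c for c,_,_ in blobs(d,(18,110,70),(36,255,255),8,b)]
print(Y(s,(205,150,270,230)));st()
```

```text
True
2 0.006 z 0.1111 [ 3.2767 -0.0465  4.3347]
2 0.004 z 0.1099 [ 5.3658  1.6282 10.2493]
True
1 0.006 z 0.1111 [3.6949 1.0201 3.5833]
1 0.004 z 0.1100 [ 4.2694  0.2293 11.4627]
True
0 0.006 z 0.1111 [2.095  1.3518 3.4299]
0 0.004 z 0.1099 [ 5.7111  0.5109 10.7178]
[array([228.2121, 185.2727]), array([237.2581, 195.4839]), array([246.7241, 205.6552])]
 t79.2 w-0.0000 F [-0.9368 -0.0606 -0.0117] p [0.42   0.3398 0.2867]
```

View pics/s12.png

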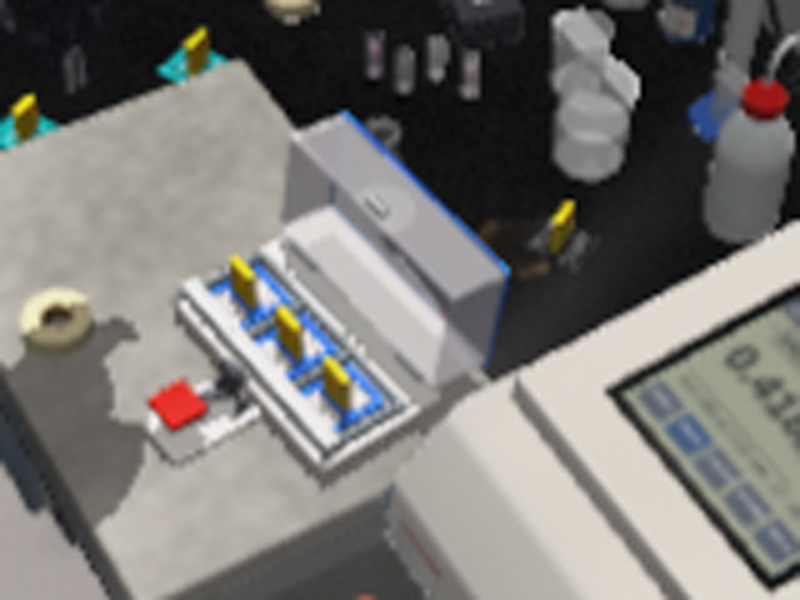

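All three plates make contact at the same height. The left one matches the seated used plate's tab pixels (scene v 185.3 against 185.6, top v 211.8 against 211.6). Step 2 looks met, so I'll close the cover from behind its top edge.

```bash
cat >> h.py <<'E'
Rd=R.from_euler('z',DY).as_matrix()
def cov(phi,d,off=0.0):
    x,z=-(0.106-d),0.052
    rx,rz=x*np.cos(phi)+z*np.sin(phi),-x*np.sin(phi)+z*np.cos(phi)
    rx+=off*np.sin(phi);rz+=off*np.cos(phi)
    return DO+Rd@np.array([.062+rx+.011,0,.026+rz])
E
python3 - <<'E'
from h import *
q=quat(toolR(DY+np.pi/2))
b=cov(1.7,.022)+Rd@np.array([.028,0,0])
print(b, cov(1.7,.022), cov(0,.008))
for p in [b+.12*UP,b]+[cov(f,.02) for f in(1.5,1,.5,0)]: print(ik(p,q))
reach(b+.13*UP,q); st("above")
move_l(b,max_speed=.1); st("behind")
s=snapshot("scene");save(s,"s13",(180,100,340,220))
E
```

```text
[0.6677 0.1856 0.1826] [0.6399 0.1825 0.1826] [0.4806 0.1644 0.158 ]
[ 0.185   0.5455  1.054  -0.      1.5421 -1.4988]
[ 0.185   0.6342  1.2164 -0.      1.291  -1.4988]
[ 0.19    0.5608  1.3252 -0.      1.2557 -1.4938]
[ 0.1962  0.4845  1.4375 -0.      1.2196 -1.4876]
[ 0.2035  0.4368  1.57   -0.      1.1348 -1.4803]
[ 0.2097  0.4376  1.6924 -0.      1.0116 -1.4741]
above t81.0 w-0.0001 F [ 0.5563  0.5448 -0.4312] p [0.6675 0.1859 0.3126]
behind t82.4 w0.0001 F [0.0479 0.3484 0.5898] p [0.6681 0.1857 0.1833]
```

View pics/s13.png

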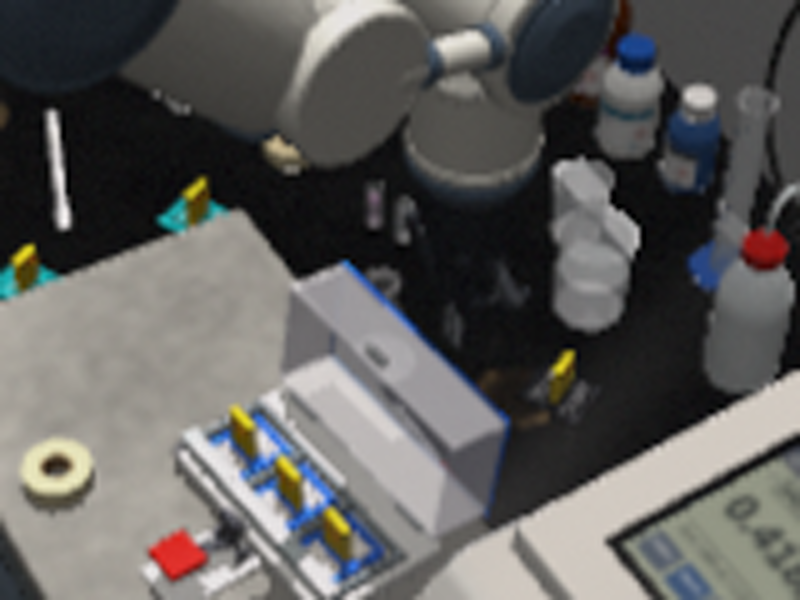

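The gripper is behind the cover with no contact. Now I'll swing it shut.

Run:
```python
from h import *
for f in np.arange(1.7,0.19,-.15):
    move_l(cov(f,.008+.014*f/1.7),max_speed=.08); s=read_state();print("%.2f"%f,s["ft_force"],s["tool_pos"])
for f in(.1,.04,0.0): 
    move_l(cov(f,.008),max_speed=.05); s=read_state();print("%.2f"%f,s["ft_force"],s["tool_pos"])
```

```text
1.70 [ 1.848   0.2958 -1.3003] [0.6402 0.1825 0.1829]
1.55 [2.1478 0.8399 3.1138] [0.628  0.1812 0.193 ]
1.40 [2.0044 0.1323 1.794 ] [0.6143 0.1796 0.2003]
1.25 [ 0.8811 -0.0343  0.4882] [0.5995 0.1779 0.2056]
1.10 [ 2.0802  0.5371 -0.2331] [0.5839 0.1761 0.2089]
0.95 [ 1.8671 -0.0104  0.1457] [0.5679 0.1743 0.2097]
0.80 [ 1.4186 -0.0075  0.6963] [0.5518 0.1725 0.2079]
0.65 [ 1.0188 -0.2863  0.7638] [0.5361 0.1707 0.2036]
0.50 [-0.6182 -0.32    2.0639] [0.521  0.169  0.1967]
0.35 [-0.0757  0.6046  2.6185] [0.507  0.1674 0.1875]
0.20 [-1.0942 -0.3123  1.9122] [0.4944 0.1659 0.1762]
0.10 [-0.1179 -0.3054  1.8478] [0.4859 0.165  0.1673]
0.04 [-0.4477 -0.2478  0.4118] [0.4826 0.1646 0.1617]
0.00 [ 0.9144 -0.3939  1.0085] [0.4807 0.1644 0.158 ]
```

Run:
```python
from h import *
b=cov(0,.008)
for dz in np.arange(-.001,-.0131,-.001):
    move_l(b+dz*UP,max_speed=.03); sleep(.1); s=read_state();print("%.3f"%dz,s["ft_force"],s["tool_pos"][2])
    if s["ft_force"][2]>22: break
s=snapshot("scene");save(s,"s14",(180,100,340,220))
```

```text
-0.001 [-2.7254  0.099   7.7673] 0.15723804042909412
-0.002 [-6.8355 -1.245  15.6783] 0.15643962498803082
-0.003 [-10.1113  -0.7181  23.1997] 0.1556513753684661
```

View pics/s14.png

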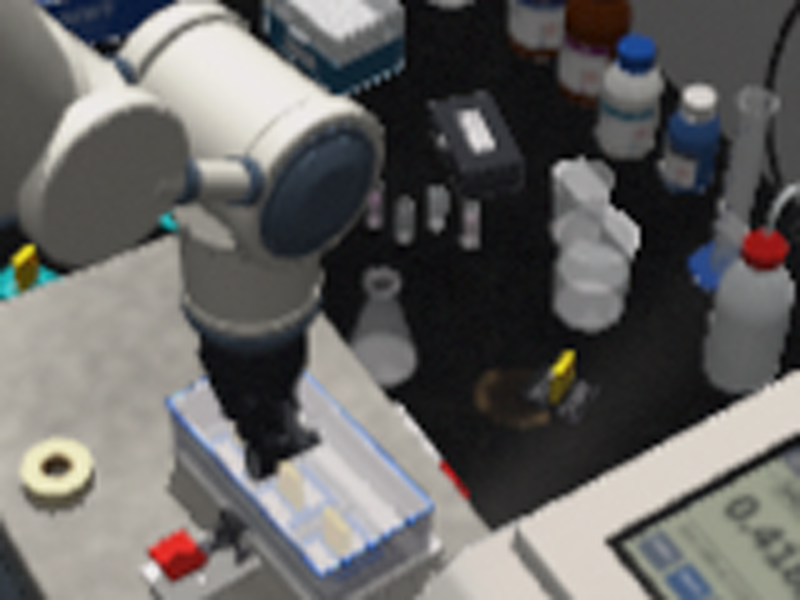

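Run:
```python
from h import *
b=cov(0,.008)
for dz in (.0,.002,.005,.012):
    move_l(b+dz*UP,max_speed=.05); sleep(.2); s=read_state();print("%.3f"%dz,s["ft_force"],s["tool_pos"][2])
s=snapshot("scene");save(s,"s15",(180,100,340,220))
```

```text
0.000 [-3.0652  0.8581  2.929 ] 0.15783861826512333
0.002 [-0.0917  0.9789 -0.8742] 0.1599274934233116
0.005 [ 0.6806  0.0342 -0.6656] 0.16296823253566312
0.012 [-0.7916  0.1827 -0.9816] 0.1699433136190163
```

View pics/s15.png

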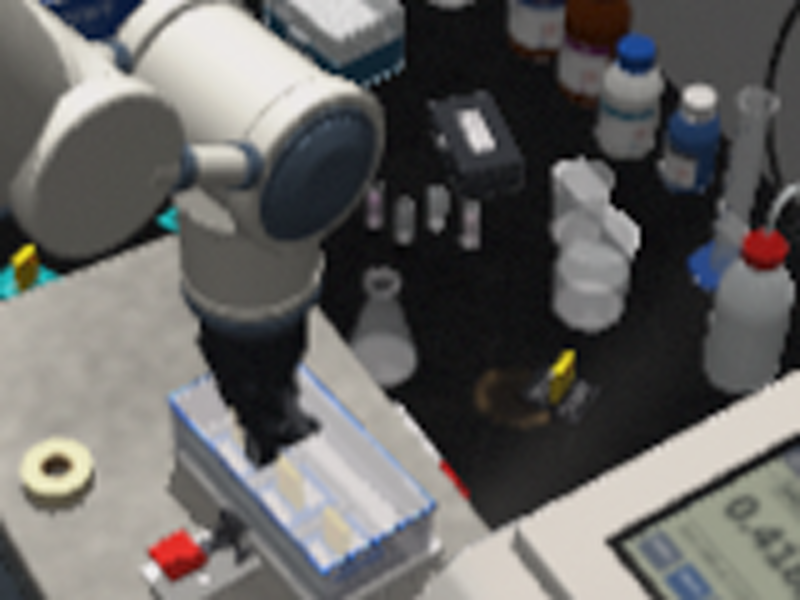

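The cover stays down with the hand lifted, so it's latched. I'll retreat for a final check.

Run:
```python
from h import *
b=cov(0,.008)
move_l(b+.12*UP)
p,q=plate_tool(np.array([.40,-.05,.33]),0,0);reach(p,q)
sleep(.5)
t=snapshot("top");save(t,"t16",(95,140,415,290))
for c,s_,_ in blobs(t,(0,150,120),(6,255,255),60,(230,230,260,260)): print("red",c,s_)
a=cv2.imread("pics/a_raw.png")[:,:,::-1]; d=np.abs(t["image"].astype(int)-a).sum(2)[180:232,200:290];print("cover diff to start",(d>90).sum())
p,q=plate_tool(np.array([.42,.36,.30]),DY,0);reach(p,q);s=snapshot("scene");save(s,"s16",(150,110,330,245));st()
```

```text
red [246.1845 244.8835] [241 240  11  11 103]
cover diff to start 85
 t94.5 w0.0001 F [-1.0905 -0.3608  0.6694] p [0.4205 0.359  0.3172]
```

View pics/t16.png

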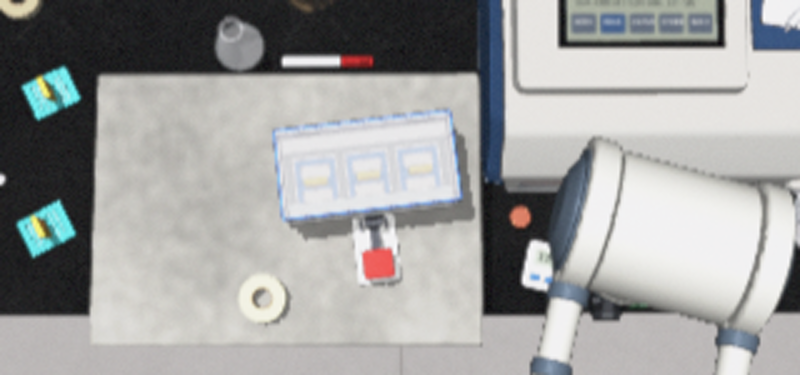

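View pics/s16.png

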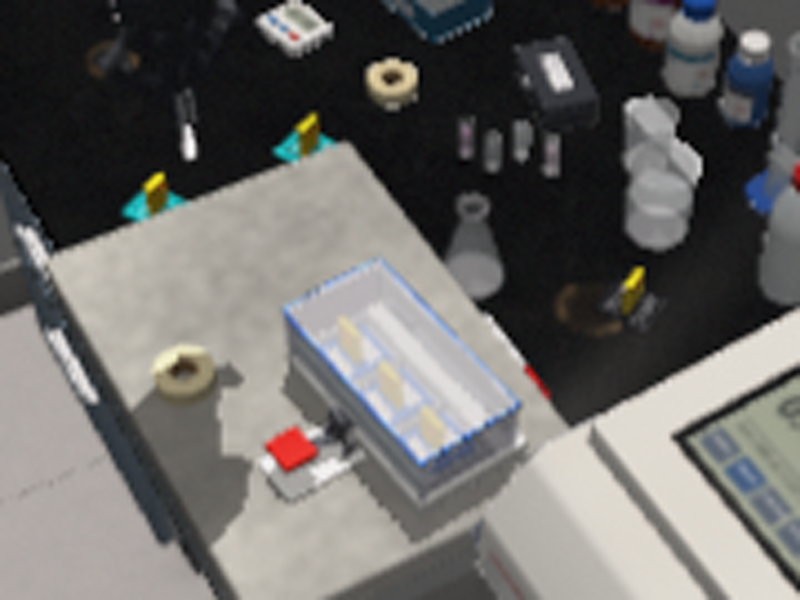

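The cover is shut (top px 367,165) and matches the start. The red key centroid is (246.2,244.9), also as at the start. Three tabs show in the bays, and the tape, flask and marker are in place. Handing in.

Run:
```python
from h import *
print(hand_in());st()
```

```text
the job is handed in; nothing more can be done
None
the job is handed in; nothing more can be done
```

I handed the job in after about 95 s of the 210 s allowed; no verdict was reported. I pressed the key and the cover sprang open. I moved the one used plate from the left bay to the tray, hooked the three fresh plates into the bays, and shut the cover. One fresh plate had been knocked aside during the run, so I measured it again before picking it.

**Last checks that agreed:**
- **Fresh plates:** in the top view the frames sit within about 1 mm of the bay centres. The far ends of all three met the probing finger at the same height. The left plate's tab matches the position of the seated used plate.
- **Cover and key:** the cover stayed down after I lifted the hand, and the key is at its starting pixel.
- **Other things:** the tape, flask, marker and stopper look unmoved. In the last pictures the arm partly hid the timer.
- **Used plate:** it lay flat in the tray when I looked after placing it; the arm hid the tray in the last picture.

**Checks that did not fully agree:**
- **Tab heights:** two-view triangulation put them at 127, 128.5 and 130 mm, against an expected 125 mm. The upper limit is 128 mm, so the middle and right plates read over it. I took this as measurement bias because all three probed at the same height, but the probe itself met them about 3 mm above where a flat plate should be, perhaps because the finger was tilted.
- **Middle plate angle:** its yaw was measured 0.04 rad off the deck's, within the 0.15 rad limit.
- **Latch force:** I never saw the expected snap of about 8 N between my force readings. That the cover is latched rests on it staying down.

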